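Dry the washed jars at the air station

TASK

Shut the air valve of the drying station, then stand every washed jar upright on the white turntable, flat on the disc inside its lip. Only then turn the loaded turntable by its knob until its mark points at the air nozzle, and last set the valve lever to half open (45 degrees, the middle tick). Leave the black case, the white funnel and the tape roll alone.

Things in the scene. Friction and masses are not known exactly. Their poses are not given: they have to be found in the camera images.
- station: Fixed drying station; place and yaw vary. Origin on the worktop under the turntable's axis, z up; +y runs from there through the nozzle to the air block (grey box 92 x 104 x 66 mm high, centre at y = +228 mm, valve on top). A level brass nozzle sticks out of the block 50 mm above the worktop.
- turntable (a joint): Angle (rad) of the turntable about its vertical axis, positive anticlockwise from above, -3.1 to 3.1; 0 = the mark points straight at the nozzle. Friction 0.12 N m; stays where left. A white disc, 260 mm diameter with a 6 mm high lip round its edge (inside 242 mm across); its mark is a black radial line that ends in a 16 mm wide black tab 20 mm past the rim. A column (24 mm diameter) in the middle carries a black bar knob.
- disc_top (a point): Centre of the turntable disc's flat top face, on its axis, 40 mm above the worktop. Jars may stand anywhere on the disc; 88 mm from the axis keeps them clear of the knob and inside the lip. Its y axis points along the mark.
- knob_grip (a point): Middle of the bar knob on the turntable's axis, 102 mm above the worktop. The bar is 14 mm thick, 32 mm high (84 to 116 mm above the worktop), lies along the mark's line, 30 mm from the axis towards the mark and 26 mm the other way, and turns with the disc. Its y axis points along the mark.
- mark_tip (a point): Outer end of the tab that ends the turntable's mark, 150 mm from the axis, 34 mm above the worktop.
- nozzle_tip (a point): Tip of the fixed air nozzle, 135 mm from the turntable's axis, 50 mm above the worktop.
- air_valve (a joint): Angle (rad) of the valve lever about a vertical axis, growing clockwise from above. 0 = shut (stop): lever points along the station's -x, square to the nozzle. 1.571 = fully open (stop): along the station's +y, away from the turntable. 0.785 = half open. Friction 0.12 N m; stays where left. Three black ticks on the round plate below show shut, half and open.
- valve_grip (a point): Point in the lever on the valve's axis, 98 mm above the worktop. The steel lever is a bar 12 mm thick, 26 mm high (84 to 110 mm above the worktop); from the axis it runs 74 mm to its pointing end and 20 mm the other way. Its -x axis points to the pointing end.
- lever_end (a point): The pointing end of the valve lever, 74 mm from its axis.
- jar_1_centre (a point): Centre (half-way up) of a round sample jar with a lid, upright: 56 mm diameter, 60 mm tall, about 120 g; z axis up through the lid. Stands in front of or to the right of the sink; absent in some starts (None).
- jar_2_centre (a point): Centre (half-way up) of a round sample jar with a lid, upright: 56 mm diameter, 60 mm tall, about 120 g; z axis up through the lid. Stands in front of or to the right of the sink; absent in some starts (None).
- jar_3_centre (a point): Centre (half-way up) of a round sample jar with a lid, upright: 56 mm diameter, 60 mm tall, about 120 g; z axis up through the lid. Stands in front of or to the right of the sink; absent in some starts (None).
- jar_4_centre (a point): Centre (half-way up) of a round sample jar with a lid, upright: 56 mm diameter, 60 mm tall, about 120 g; z axis up through the lid. Stands in front of or to the right of the sink; absent in some starts (None).
- jar_5_centre (a point): Centre (half-way up) of a round sample jar with a lid, upright: 56 mm diameter, 60 mm tall, about 120 g; z axis up through the lid. Stands in front of or to the right of the sink; absent in some starts (None).
- jar_1: The same jar; origin at the middle of its underside, z axis up through the cap. None when absent.
- jar_2: The same jar; origin at the middle of its underside, z axis up through the cap. None when absent.
- jar_3: The same jar; origin at the middle of its underside, z axis up through the cap. None when absent.
- jar_4: The same jar; origin at the middle of its underside, z axis up through the cap. None when absent.
- jar_5: The same jar; origin at the middle of its underside, z axis up through the cap. None when absent.
- slide_case: Bystander: flat black case 88 x 53 x 21 mm, behind the station; origin at its underside.
- adapter: Bystander: white moulded funnel 45 mm across, 45 mm tall, right of the sink; origin at its underside.
- tape_roll: Bystander: roll of paper tape 52 mm across, 13 mm high, lying right of the vials; origin at its underside.
There are look-alikes about, which are no part of the job. Leave any purple look-alike of the jar_1 alone.

How it is judged:
On the way, in this order (a step that is already met when the one before it is completed fails the run):
1. the air valve is shut (within 7 degrees of the stop) (value of joint air_valve below 0.12 rad), for 0.2 s.
2. every jar stands upright and at rest on the disc, let go, the valve still shut (horizontal distance between each of jar_1_centre, jar_2_centre, jar_3_centre, jar_4_centre, jar_5_centre and disc_top below 0.1 m and height (world z) of jar_1_centre between 0.064 and 0.076 m and angle between each of jar_1_centre, jar_2_centre, jar_3_centre, jar_4_centre, jar_5_centre's own z axis and vertical below 0.12 rad and linear speed of each of jar_1, jar_2, jar_3, jar_4, jar_5 below 0.03 m/s and height (world z) of jar_2_centre between 0.064 and 0.076 m and height (world z) of jar_3_centre between 0.064 and 0.076 m and height (world z) of jar_4_centre between 0.064 and 0.076 m and height (world z) of jar_5_centre between 0.064 and 0.076 m and contact force between the fingers and jar_1 below 0.3 N and contact force between the fingers and jar_2 below 0.3 N and contact force between the fingers and jar_3 below 0.3 N and contact force between the fingers and jar_4 below 0.3 N and contact force between the fingers and jar_5 below 0.3 N and value of joint air_valve below 0.12 rad), for 0.3 s.
3. the loaded turntable's mark points at the nozzle, within 5 degrees, the valve still shut (value of joint turntable between -0.087 and 0.087 rad and velocity of joint turntable between -0.03 and 0.03 rad/s and value of joint air_valve below 0.12 rad), for 0.3 s.
4. the valve is half open, within 6 degrees (value of joint air_valve between 0.675 and 0.895 rad), for 0.3 s.
At the end, for the whole second after the job is handed in: Every jar present stands upright (within 7 degrees) and at rest on the turntable with its centre at most 100 mm from the axis, the mark points at the nozzle within 5 degrees, the valve lever is at 45 degrees within 6 degrees, all released (all of step 4 and horizontal distance between each of jar_1_centre, jar_2_centre, jar_3_centre, jar_4_centre, jar_5_centre and disc_top below 0.1 m and height (world z) of jar_1_centre between 0.064 and 0.076 m and angle between each of jar_1_centre, jar_2_centre, jar_3_centre, jar_4_centre, jar_5_centre's own z axis and vertical below 0.12 rad and linear speed of each of jar_1, jar_2, jar_3, jar_4, jar_5 below 0.03 m/s and height (world z) of jar_2_centre between 0.064 and 0.076 m and height (world z) of jar_3_centre between 0.064 and 0.076 m and height (world z) of jar_4_centre between 0.064 and 0.076 m and height (world z) of jar_5_centre between 0.064 and 0.076 m and value of joint turntable between -0.087 and 0.087 rad); the robot touches nothing.
It fails at once if the black case, the white funnel or the tape roll is moved more than 30 mm (distance of any of slide_case, adapter, tape_roll from where it was at the start of the episode above 0.03 m).
Of jar_1, jar_2, jar_3, jar_4, jar_5 only 3 to 5 are there at a start; the rules pass over those that are not, and their reading is None.
At some moment in a run one of jar_1, jar_2, jar_3, jar_4, jar_5 may be knocked a few centimetres aside while the robot is not near it.
It also fails if it takes over 210 s, if anything falls off the work surface, if the arm or the gripper's body presses on something with over 40 N, if the wrist force passes 120 N, or if a joint passes its speed limit or range.

ROBOT

A 7-joint arm with a two-finger parallel gripper is mounted at the origin on a cart in front of the work surface, level with it; the furniture and walls round the work are solid. World frame = base frame: x ahead of the robot, y to its left, z up, the work surface at z = 0. Lengths are in m, angles in rad, forces in N, time in s.
With the tool pointing down it reaches from about 0.425 to 0.8 m from the base axis. Payload 8.3 kg.
Tool frame: the origin (TCP) lies at the very end of the fingers, on their centre line; the grasp point (between the pads) lies 19 mm behind it (arm.hold_point_z is the distance from the TCP to the grasp point, in m); z points along the fingers, y is the line along which they close (so a half turn about z gives the same grasp; the last joint's range is limited). The gripper opens to 85 mm and grips with 20 to 120 N. Pads are 22 mm wide; open, the fingers measure 114 mm over their backs; the gripper's body (76 mm by 85 mm) begins 54 mm behind the grasp point. The pads swing forward as they close: fully open they stand 13 mm farther back than shut.
Start: joints at [-1.364, 0.383, 0.016, 1.37, -0.006, 1.388, -0.046], TCP at [0.167, 0.602, 0.197] pointing down, gripper open.
Joint ranges: [-2.95, 2.95], [-0.25, 2.06], [-1.52, 1.56], [0.18, 2.33], [-1.44, 4.58], [0.02, 2.06], [-3.01, 3.01]. Speed limits (rad/s): [2.39, 2.39, 3.01, 3.01, 3.14, 3.14, 3.14].

INTERFACE

Orientations are given as a unit quaternion [w, x, y, z].
In Python, from workcell import arm gives the robot as it stands.
- The arm moves only by the tool carry_out, never from a script. Its argument "moves" is text: rows parted by semicolons, each of 7 numbers parted by spaces: the turn, a rotation vector about the tool's x, y, z in rad, then the shift along the tool's x, y, z in m, then the closure, from 0 (fully open) to 1 (shut). A call has 1 to 8 rows; each row is the pose to reach, as a shift and turn from the pose commanded when the call began, along the tool's axes at that moment; what a row does not reach only later rows make up. A row lasts 1/10 s, in which the tool goes at most 50 mm and 8.59 degrees, less where a joint would pass 70% of its speed; a pose out of reach is approached as far as the arm can. A call with a gripper value outside its range is refused whole. The fingers move at their own pace and stop on an object; "squeeze" is the grip in N (left out, the last holds). Time passes only in rows, so rows that repeat a pose let the fingers close. It gives the time, the measured TCP pose, the force, the opening and the grip force at its end, in the units of the state.
- arm.state(): the state, without advancing time (a new reading comes with each control period).
- arm.get_image(name): name is "side" or "top"; returns a dict with "frame" (384x512x3 uint8, red, green, blue), "z_map" (384x512 float32, m along the optical axis (not along the pixel's ray), 0 where there is no reading), "intrinsics" (3x3 intrinsics, pixels), "R" (3x3) and "t" (3): a world point X has camera coordinates R X + t. Camera axes: x right, y down, z forward; pixel columns grow to the right and rows downward; lengths in m; the calibration is good to about 2 mm. A picture is of the moment at which its call begins.
- arm.sign_off(): hands the job in; it is judged then, once.
The state is a dict: "t": time; "qpos": joint angles; "qvel": joint speeds; "joint_efforts": joint torques, N m; "tool_pos": TCP position; "tcp_rot": TCP orientation; "wrist_force": force on the tool from outside, world axes, zero at the start; "wrist_torque": the same for the moment, N m; "grip_width": finger opening in m; "grip_force": force on a finger pad.
Only numpy, scipy, OpenCV 4.12 (cv2) and the standard library are available. Lean on these libraries where they do the work, as an engineer would, in place of code of your own. Each camera call takes 0.05 s, during which the arm holds its last target. There are 200 camera calls.

## Working session

There is one attempt and no reset: what is moved stays moved. The work goes in short steps, Python scripts to look and compute and a tool call to move; the robot and the scene stay as the last step left them, time stands still between calls to the robot, and variables do not carry over. Pictures are saved under pics/ and viewed, at most 14 in all, crops included, and the job is handed in when it is done.

Besides the shell and the picture viewer there is one more tool, called as a command line: name --argument value ..., lists and objects as JSON in quotes. carry_out: Moves the arm, as the interface text tells. Its arguments: {"type":"object","properties":{"moves":{"type":"string"},"squeeze":{"type":"number"}},"required":["moves"]}

```bash
mkdir -p pics; cat > h.py <<'E'
from workcell import arm
import numpy as np, cv2
def shot(cam,fn=None,crop=None,sc=1):
    d=arm.get_image(cam); im=d["frame"]
    if crop: im=im[crop[1]:crop[3],crop[0]:crop[2]]
    if fn: cv2.imwrite("pics/"+fn,cv2.resize(im,None,fx=sc,fy=sc,interpolation=cv2.INTER_CUBIC)[...,::-1])
    return d
def cloud(d):
    K=d["intrinsics"];z=d["z_map"];v,u=np.mgrid[:384,:512]
    c=np.stack([(u-K[0,2])/K[0,0]*z,(v-K[1,2])/K[1,1]*z,z],-1)
    P=(c-d["t"])@d["R"]; P[z==0]=np.nan
    return P
def atz(d,u,v,z):
    K=d["intrinsics"];r=np.array([(u-K[0,2])/K[0,0],(v-K[1,2])/K[1,1],1])@d["R"]
    o=-d["R"].T@d["t"]; return o+r*(z-o[2])/r[2]
E
python3 - <<'E'
from h import *
import pickle
for c in("top","side"):
    d=shot(c,c+"0.png",None,1.55);pickle.dump(d,open(c+"0.pkl","wb"))
    print(c,-d["R"].T@d["t"],d["R"])
s=arm.state();print(s)
E
```

```text
top [-0.18641954 -0.40045072  1.75293625] [[ 0.39580345 -0.91832544 -0.00424356]
 [-0.83250679 -0.35685687 -0.42377544]
 [ 0.38764943  0.17126457 -0.90575735]]
side [ 0.20030106 -0.72660243  0.95934034] [[ 0.88087499 -0.47320651  0.01161256]
 [-0.35623287 -0.67888404 -0.64203941]
 [ 0.31170081  0.56141968 -0.76658368]]
{'t': 0.1, 'qpos': array([-1.36391494,  0.38417166,  0.01636377,  1.37109363, -0.00633448,
        1.38819993, -0.04650687]), 'qvel': array([ 1.33115472e-04, -6.07143370e-04, -9.48177930e-05, -2.28584753e-03,
        1.27986833e-04, -1.01096654e-03, -2.25108688e-04]), 'joint_efforts': array([ 3.48118818e-03, -6.29130721e+01,  8.47600512e-01, -3.72758996e+01,
        1.67355820e-02,  1.04361863e-02, -2.02524666e-05]), 'tool_pos': array([0.16637835, 0.60188972, 0.19594769]), 'tcp_rot': array([-1.27375131e-04,  1.34452004e-01,  9.90919687e-01, -9.03553017e-04]), 'wrist_force': array([0.17365139, 0.10485925, 0.69386973]), 'wrist_torque': array([-0.00696166, -0.02646535,  0.03928793]), 'grip_force': 0.0, 'grip_width': 0.08528123349029798}
```

View pics/top0.png

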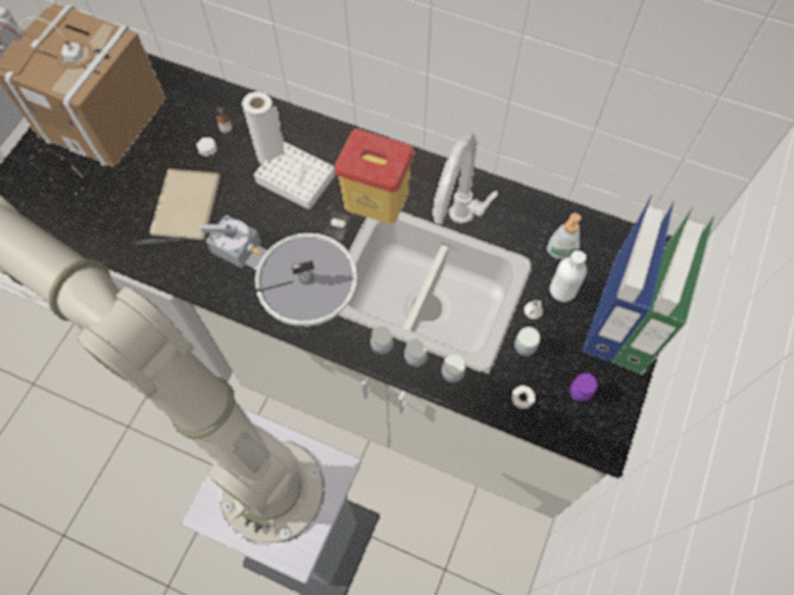

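View pics/side0.png

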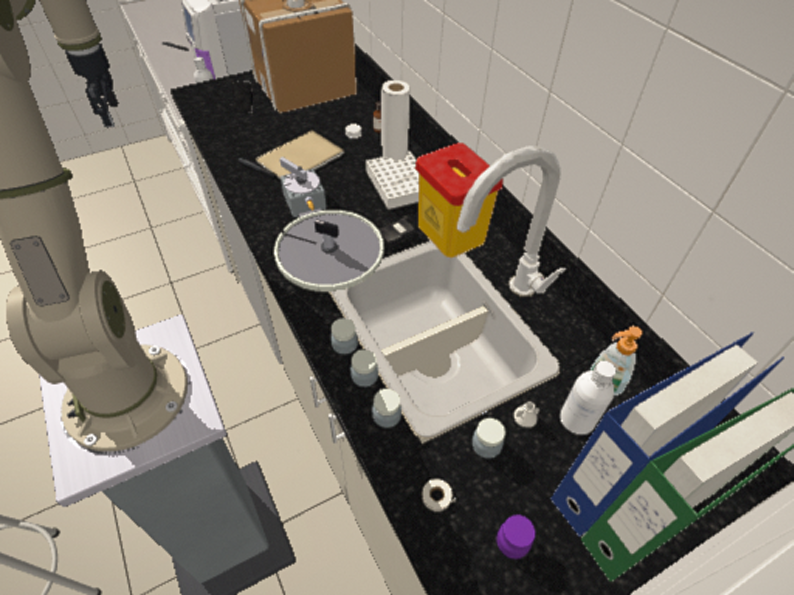

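The top view shows four jars, at about (381,340), (415,352), (453,368) and (527,342). The purple look-alike is at (584,387). The turntable is at (306,278) with its mark pointing left, and the air block is at (232,240). The side view agrees with this.

```bash
python3 - <<'E'
from h import *
import pickle
from scipy.optimize import least_squares
def circ(p,r=None):
    p=p[:,:2]; c=np.median(p,0)
    f=least_squares(lambda a:np.hypot(*(p-a[:2]).T)-a[2],[*c,.05],loss='soft_l1',f_scale=.003); return f.x
J={"top":[(381,335),(415,347),(453,362),(527,336)],"side":[(344,328),(364,361),(387,402),(489,430)]}
for c in("top","side"):
    d=pickle.load(open(c+"0.pkl","rb"));P=cloud(d)
    for j in J[c]:
        u,v=[int(x/1.55) for x in j]; print(c,j,P[v,u].round(3))
        w=P[v-12:v+13,u-12:u+13].reshape(-1,3); w=w[(abs(w[:,2]-.06)<.006)&(np.hypot(*(w-P[v,u])[:,:2].T)<.06)]
        print("  top mean",w.mean(0).round(4),((np.nanmax(w,0)+np.nanmin(w,0))/2).round(4),np.ptp(w,0).round(3))
    u,v=[int(x/1.55) for x in ((300,295) if c=="top" else (310,260))]
    w=P[v-60:v+60,max(u-70,0):u+70].reshape(-1,3)
    w=w[np.hypot(*(w-P[v,u])[:,:2].T)<.22]
    l=w[abs(w[:,2]-.046)<.0035]; print("lip",len(l),circ(l))
    dd=w[abs(w[:,2]-.04)<.003]; print("disc",dd.mean(0))
    if c=="top": b=(120,125,245,215)
    else: b=(145,90,260,195)
    im=d["frame"][b[1]:b[3],b[0]:b[2]]
    cv2.imwrite(f"pics/{c}c.png",cv2.resize(im,None,fx=6,fy=6,interpolation=cv2.INTER_CUBIC)[...,::-1])
E
```

```text
top (381, 335) [ 0.433 -0.085  0.063]
  top mean [ 0.4346 -0.0865  0.0607] [ 0.4359 -0.0859  0.0602] [0.052 0.048 0.011]
top (415, 347) [ 0.439 -0.172  0.063]
  top mean [ 0.4376 -0.1762  0.0603] [ 0.4388 -0.175   0.06  ] [0.05  0.048 0.012]
top (453, 362) [ 0.441 -0.274  0.059]
  top mean [ 0.4356 -0.2762  0.0605] [ 0.4371 -0.2765  0.0604] [0.052 0.047 0.011]
top (527, 336) [ 0.572 -0.416  0.07 ]
  top mean [ 0.573  -0.4186  0.06  ] [ 0.5736 -0.4189  0.0599] [0.051 0.047 0.012]
lip 1222 [0.51280891 0.16395061 0.0975078 ]
disc [0.51174412 0.15811855 0.04031993]
side (344, 328) [ 0.434 -0.089  0.064]
  top mean [ 0.4336 -0.0881  0.0603] [ 0.4343 -0.0853  0.0597] [0.048 0.049 0.011]
side (364, 361) [ 0.435 -0.179  0.063]
  top mean [ 0.437  -0.1788  0.0605] [ 0.4368 -0.1783  0.0593] [0.049 0.048 0.01 ]
side (387, 402) [ 0.433 -0.281  0.06 ]
  top mean [ 0.4349 -0.2792  0.0606] [ 0.4356 -0.278   0.0597] [0.049 0.05  0.011]
side (489, 430) [ 0.57  -0.417  0.061]
  top mean [ 0.5714 -0.4213  0.0602] [ 0.572  -0.4203  0.0598] [0.048 0.048 0.011]
lip 1107 [0.5115468  0.16738408 0.10552821]
disc [0.5061394  0.15288124 0.0408809 ]
```

View pics/topc.png

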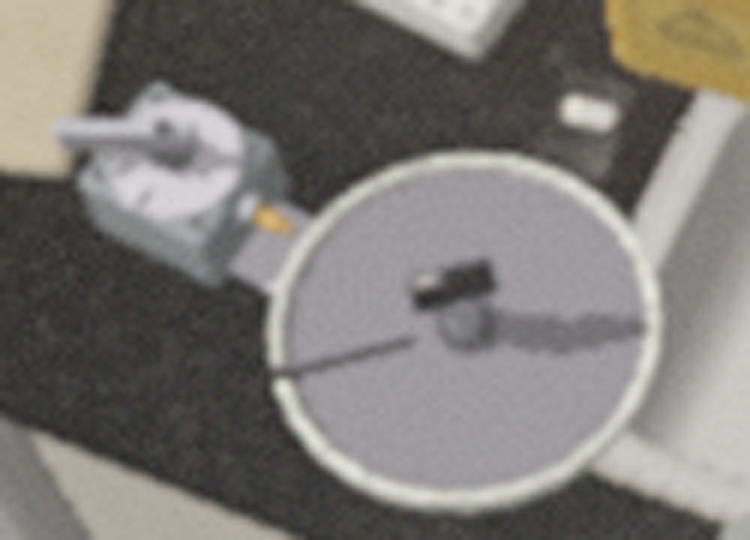

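View pics/sidec.png

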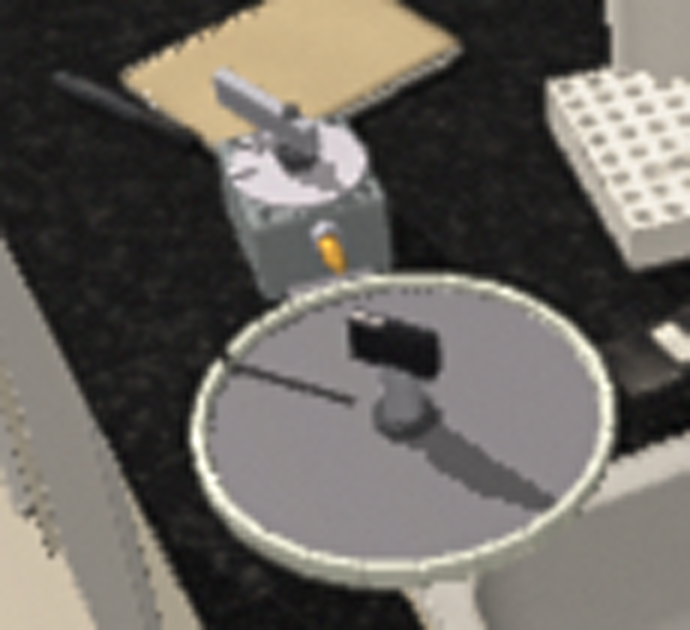

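The top crop shows the lever tip at (62,132) and its pivot near (172,143). The nozzle tip is at (285,225), and the mark line runs from (412,340) to (272,375). The side crop shows the lever from (222,80) to (310,135), the nozzle tip at (340,268) and the mark from (352,402) to (228,360).

```bash
python3 - <<'E'
from h import *
import pickle
from scipy.optimize import least_squares
T=pickle.load(open("top0.pkl","rb"));S=pickle.load(open("side0.pkl","rb"))
t=lambda u,v,z:atz(T,120+u/6,125+v/6,z)[:2]
s=lambda u,v,z:atz(S,145+u/6,90+v/6,z)[:2]
# lip mid line points, z .046, r .1255
for n,f,pts in(("t",t,[(273,330),(655,310),(470,158),(460,500)]),("s",s,[(198,440),(608,400),(440,280),(385,570)])):
    p=np.array([f(u,v,.046) for u,v in pts]); r=least_squares(lambda a:np.hypot(*(p-a[:2]).T)-.1255,p.mean(0)); print(n,"centre",r.x,r.fun)
print("nozzle",t(287,226,.053),s(340,268,.05))
print("mark",t(412,340,.04),t(280,374,.04),s(352,402,.04),s(232,362,.04))
print("lever tip",t(62,128,.11),t(62,140,.1),s(222,72,.11)," other end",s(312,132,.11),t(190,138,.11)," pivot",t(172,130,.11),s(290,112,.11))
for n,d,b in(("t",T,(120,125,180,180)),("s",S,(175,95,215,125))):
    P=cloud(d)[b[1]:b[3],b[0]:b[2]].reshape(-1,3)
    w=P[(abs(P[:,2]-.11)<.005)&(P[:,1]>.25)]; m=w[:,:2].mean(0);_,sv,V=np.linalg.svd(w[:,:2]-m); q=(w[:,:2]-m)@V[0]
    print(n,"lever",len(w),m,V[0],m+V[0]*q.min(),m+V[0]*q.max(),(((w[:,:2]-m)@V[1]).std()))
    w=P[(abs(P[:,2]-.066)<.004)&(P[:,1]>.25)];print(" block top mid",(np.nanmax(w,0)+np.nanmin(w,0))/2,np.ptp(w,0))
E
```

```text
t centre [0.50970119 0.15726172] [0.00133611 0.00132482 0.00146917 0.00153403]
s centre [0.51017434 0.15541899] [ 4.34642260e-05 -1.18219487e-05  5.82950186e-04  5.70490089e-04]
nozzle [0.5262213  0.29727785] [0.52670651 0.29602032]
mark [0.48787251 0.18596916] [0.43102323 0.25494305] [0.48804727 0.18719632] [0.43507607 0.25547265]
lever tip [0.50915905 0.44505813] [0.50533598 0.4456268 ] [0.51223367 0.44861885]  other end [0.54092414 0.36075595] [0.53574822 0.36355354]  pivot [0.5364479  0.37742141] [0.53619398 0.38707379]
t lever 55 [0.5242106  0.41309106] [ 0.34286921 -0.93938315] [0.50840429 0.45639674] [0.54061166 0.3681559 ] 0.003918708292314899
 block top mid [0.5344664  0.37743818 0.06599553] [0.09823897 0.12504498 0.00795688]
s lever 62 [0.52505895 0.40779104] [ 0.35141286 -0.93622059] [0.50727543 0.45516921] [0.54021641 0.36740912] 0.0040864615259012076
 block top mid [0.53520958 0.38779139 0.06625425] [0.09571017 0.11278857 0.00748358]
```

```bash
cat >> h.py <<'E'
from scipy.spatial.transform import Rotation as Ro
def to(x,y,z,yaw):
    """shift/turn in tool axes to tool-down pose with tool-y at yaw(deg, mod 180)"""
    s=arm.state();R=Ro.from_quat(np.roll(s["tcp_rot"],-1)).as_matrix()
    y0=np.degrees(np.arctan2(R[1,1],R[0,1])); dy=(yaw-y0+90)%180-90; best=[]
    for k in(dy,dy-180 if dy>0 else dy+180):
        a=np.radians(y0+k);Y=np.array([np.cos(a),np.sin(a),0]);Z=np.array([0,0,-1.]);X=np.cross(Y,Z)
        best.append(Ro.from_matrix(R.T@np.stack([X,Y,Z],1)).as_rotvec().round(3))
    print("pos",s["tool_pos"].round(4),"yaw",y0.round(1),"q7",s["qpos"][6].round(2),"t",s["t"])
    print("turn",best[0],"or",best[1],"shift",(R.T@(np.array([x,y,z])-s["tool_pos"])).round(4))
E
python3 - <<'E'
from h import *
to(.535,.386,.16,20.4)
E
```

```text
pos [0.1664 0.6019 0.1959] yaw 74.5 q7 -0.05 t 0.1
turn [-0.002  0.001  0.945] or [-1.000e-03 -2.000e-03 -2.197e+00] shift [-0.4128 -0.1098  0.0361]
```

carry_out --moves "0 0 0.94 -0.412 -0.110 0.0 0.4;0 0 0.94 -0.412 -0.110 0.0 0.4;0 0 0.94 -0.412 -0.110 0.0 0.4;0 0 0.94 -0.412 -0.110 0.0 0.4;0 0 0.94 -0.412 -0.110 0.0 0.4;0 0 0.94 -0.412 -0.110 0.0 0.4;0 0 0.94 -0.412 -0.110 0.0 0.4;0 0 0.94 -0.412 -0.110 0.0 0.4" --squeeze 40

```text
t: 0.9
tool_pos: [0.5127, 0.3987, 0.1965]
tcp_rot: [-0.0, 0.569, 0.822, -0.0]
wrist_force: [0.5, 0.9, -0.3]
grip_width: 0.051
grip_force: 0.0
```

```bash
python3 - <<'E'
from h import *
to(.535,.386,.12,20.4)
E
```

```text
pos [0.5127 0.3987 0.1965] yaw 20.6 q7 -0.25 t 0.9
turn [-0.001  0.     0.004] or [-0.000e+00 -1.000e-03 -3.138e+00] shift [-0.0197  0.0164  0.0765]
```

carry_out --moves "0 0 0 0 0 0 0.4;0 0 0 0 0 0 0.4"

```text
t: 1.1
tool_pos: [0.5128, 0.3981, 0.1961]
tcp_rot: [0.0, 0.57, 0.822, -0.001]
wrist_force: [-0.2, 1.1, -0.2]
grip_width: 0.0512
grip_force: 0.0
```

```bash
python3 - <<'E'
from h import *
to(.535,.386,.084,20.4)
E
```

```text
pos [0.5128 0.3981 0.1961] yaw 20.5 q7 -0.25 t 1.1
turn [-0.001  0.001  0.001] or [-2.00e-03 -2.00e-03 -3.14e+00] shift [-0.019   0.0167  0.1121]
```

carry_out --moves "0 0 0 -0.019 0.0167 0.0 0.4;0 0 0 -0.019 0.0167 0.04 0.4;0 0 0 -0.019 0.0167 0.08 0.4;0 0 0 -0.019 0.0167 0.110 0.4;0 0 0 -0.019 0.0167 0.110 0.4;0 0 0 -0.019 0.0167 0.110 1;0 0 0 -0.019 0.0167 0.110 1;0 0 0 -0.019 0.0167 0.110 1" --squeeze 30

```text
t: 1.9
tool_pos: [0.5348, 0.3892, 0.0894]
tcp_rot: [0.0, 0.568, 0.823, 0.002]
wrist_force: [-0.0, 0.2, 0.2]
grip_width: 0.0077
grip_force: 0.0
```

carry_out --moves "0 0 0 0 0 0 1;0 0 0 0 0 0 1"

```text
t: 2.1
tool_pos: [0.5342, 0.3883, 0.0878]
tcp_rot: [0.0, 0.569, 0.823, 0.001]
wrist_force: [-0.1, -0.0, 0.9]
grip_width: 0.0003
grip_force: 0.0
```

```bash
python3 - <<'E'
from h import *
d=shot("side","s1.png",(150,60,260,145),7); shot("top","t1.png",(110,105,210,180),7)
E
```

```text
(no output)
```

View pics/s1.png

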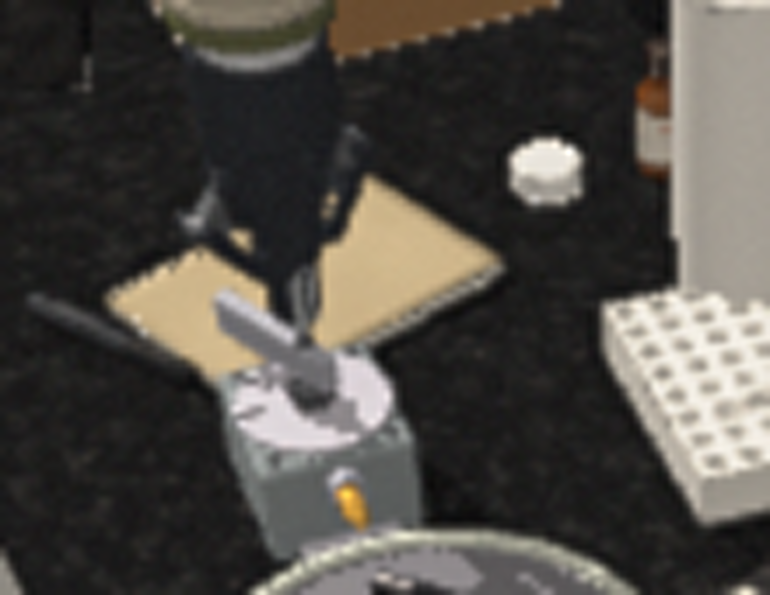

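The closed fingers stand behind the lever, with their tip near crop (305,340), so the grasp missed the bar. I'll compare the TCP's projection with the picture.

```bash
python3 - <<'E'
from h import *
s=arm.state();print(s["tool_pos"],s["qpos"])
for c,o in(("side",(150,60)),("top",(110,105))):
    d=arm.get_image(c)
    for X in(s["tool_pos"],[.535,.386,.11],[.508,.456,.11],[.5405,.3678,.11]):
        q=d["K"] @ 0 if 0 else d["intrinsics"]@(d["R"]@np.array(X)+d["t"]); print(c,(q[:2]/q[2]-o)*7)
    P=cloud(d); w=P[90:160,110:220].reshape(-1,3) if c=="side" else P[100:180,110:200].reshape(-1,3)
    w=w[(w[:,2]>.1)&(w[:,2]<.114)&(abs(w[:,0]-.53)<.06)&(abs(w[:,1]-.4)<.08)]
    print(len(w),w.min(0),w.max(0),w.mean(0))
E
```

```text
[0.53399086 0.38815772 0.08727722] [-0.89392542  0.53816423  0.31640401  1.42350626 -0.1716419   1.20651464
 -0.19725825]
side [303.87476459 373.64839152]
side [302.06362537 342.30512705]
side [212.45002315 289.17439876]
side [323.48724624 357.28269211]
73 [0.50405203 0.36469562 0.10017461] [0.54608711 0.45688277 0.11381587] [0.52361346 0.40948309 0.10829598]
top [260.22198745 308.97830897]
top [256.10101508 288.54429053]
top [124.45033014 284.39096992]
top [289.07747715 291.75967389]
33 [0.51130182 0.36676003 0.1003363 ] [0.54816761 0.42473037 0.1133854 ] [0.53013329 0.39230115 0.10638261]
```

View pics/t1.png

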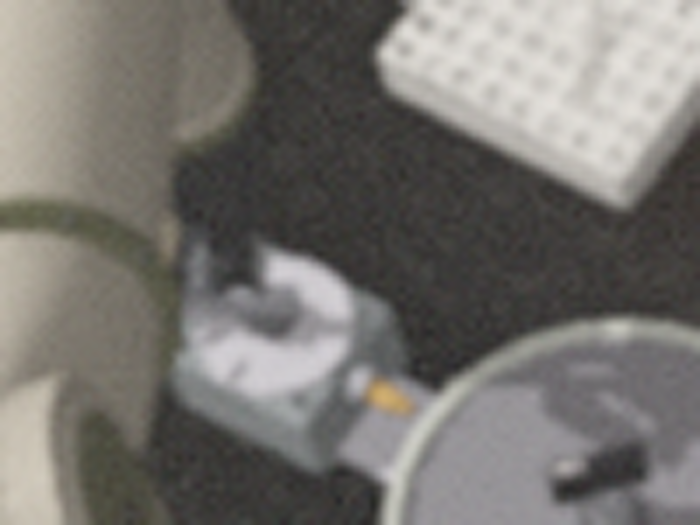

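```bash
python3 - <<'E'
from h import *
d=arm.get_image("side");P=cloud(d)
for v in range(96,122,2):
    print(v,[tuple((P[v,u]*1000).astype(int)) if np.isfinite(P[v,u,0]) else 0 for u in range(184,204,3)])
E
```

```text
96 [(np.int64(501), np.int64(366), np.int64(191)), (np.int64(517), np.int64(382), np.int64(177)), (np.int64(526), np.int64(374), np.int64(179)), (np.int64(539), np.int64(379), np.int64(172)), (np.int64(619), np.int64(594), np.int64(14)), (np.int64(631), np.int64(586), np.int64(15)), (np.int64(643), np.int64(580), np.int64(15))]
98 [(np.int64(499), np.int64(364), np.int64(185)), (np.int64(511), np.int64(365), np.int64(181)), (np.int64(525), np.int64(373), np.int64(171)), (np.int64(539), np.int64(380), np.int64(162)), (np.int64(614), np.int64(581), np.int64(13)), (np.int64(627), np.int64(577), np.int64(11)), (np.int64(640), np.int64(575), np.int64(9))]
100 [(np.int64(561), np.int64(595), np.int64(10)), (np.int64(510), np.int64(366), np.int64(171)), (np.int64(525), np.int64(378), np.int64(159)), (np.int64(538), np.int64(381), np.int64(152)), (np.int64(609), np.int64(568), np.int64(13)), (np.int64(622), np.int64(566), np.int64(9)), (np.int64(631), np.int64(552), np.int64(15))]
102 [(np.int64(518), np.int64(441), np.int64(112)), (np.int64(567), np.int64(573), np.int64(12)), (np.int64(525)
[... 2472 characters left out ...]
 (np.int64(564), np.int64(377), np.int64(70))]
118 [(np.int64(496), np.int64(400), np.int64(69)), (np.int64(506), np.int64(392), np.int64(71)), (np.int64(517), np.int64(388), np.int64(69)), (np.int64(526), np.int64(377), np.int64(74)), (np.int64(538), np.int64(378), np.int64(69)), (np.int64(548), np.int64(370), np.int64(71)), (np.int64(558), np.int64(361), np.int64(74))]
120 [(np.int64(490), np.int64(383), np.int64(73)), (np.int64(500), np.int64(376), np.int64(74)), (np.int64(511), np.int64(374), np.int64(71)), (np.int64(521), np.int64(363), np.int64(76)), (np.int64(532), np.int64(360), np.int64(74)), (np.int64(543), np.int64(357), np.int64(72)), (np.int64(555), np.int64(356), np.int64(68))]
```

carry_out --moves "0 0 0 0 0 -0.04 1;0 0 0 0 0 -0.06 1;0 0 0 0 0 -0.06 1;0 0 0 0 0 -0.06 1"

```text
t: 2.75
tool_pos: [0.534, 0.3881, 0.1471]
tcp_rot: [0.0, 0.569, 0.823, 0.0]
wrist_force: [-0.3, -0.0, 0.0]
grip_width: -0.0002
grip_force: 0.0
```

```bash
python3 - <<'E'
from h import *
d=shot("side","s2.png",(160,60,230,120),10)
s=arm.state();print(s["tool_pos"],s["grip_width"])
for dz in(0,.019,.03):
  q=d["intrinsics"]@(d["R"]@(s["tool_pos"]+[0,0,dz])+d["t"]); print((q[:2]/q[2]-(160,60))*10)
E
```

```text
[0.53346537 0.38786809 0.14606113] -0.00021364301314633592
[314.52739309 410.37913214]
[308.24118843 368.45304454]
[304.53887609 343.7603277 ]
```

View pics/s2.png

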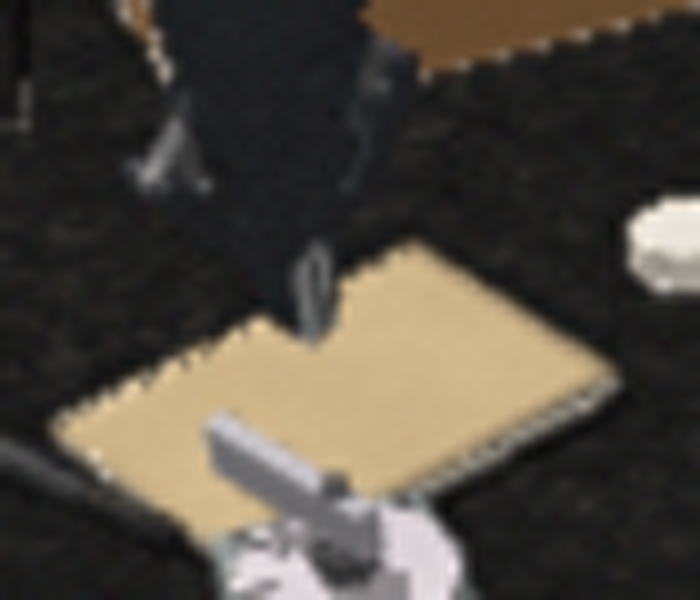

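The fingertips appear at (312,340). That is about 30 mm above where the reported TCP projects, (314,410). I'll check this with the other camera.

```bash
python3 - <<'E'
from h import *
print(arm.hold_point_z,[a for a in dir(arm) if a[0]!='_'])
s=arm.state();t=s["tool_pos"]
for c in("side","top"):
    d=arm.get_image(c);P=cloud(d).reshape(-1,3)
    w=P[(np.hypot(*(P-t)[:,:2].T)<.035)&(P[:,2]>.116)&(P[:,2]<.24)]
    h,_=np.histogram(w[:,2],np.arange(.11,.25,.01));print(c,h)
    for a in np.arange(.14,.23,.01):
        k=w[abs(w[:,2]-a)<.006]
        if len(k)>1: print(" z",a.round(2),len(k),k.min(0).round(3),k.max(0).round(3))
E
```

```text
0.0187 ['IKError', 'get_image', 'hold_point_z', 'sign_off', 'state']
side [ 2  0  0  0  0  0  0  3 22 19 15 17 48  0]
 z 0.19 19 [0.519 0.374 0.187] [0.547 0.39  0.195]
 z 0.2 22 [0.519 0.374 0.194] [0.547 0.389 0.206]
 z 0.21 22 [0.519 0.375 0.204] [0.548 0.39  0.215]
 z 0.22 14 [0.52  0.374 0.214] [0.548 0.384 0.224]
top [ 2  3  0  0  0  0  0  3 10  5  4  7 17  0]
 z 0.19 12 [0.52  0.378 0.185] [0.541 0.391 0.196]
 z 0.2 8 [0.523 0.378 0.194] [0.541 0.383 0.205]
 z 0.21 4 [0.532 0.376 0.205] [0.543 0.382 0.212]
 z 0.22 5 [0.531 0.375 0.217] [0.563 0.39  0.226]
```

carry_out --moves "0 0 0 0 0 0 0.4;0 0 0 0 0 0 0.4;0 0 0 0 0 0.02 0.4;0 0 0 0 0 0.04 0.4;0 0 0 0 0 0.06 0.4;0 0 0 0 0 0.075 0.4;0 0 0 0 0 0.085 0.4;0 0 0 0 0 0.092 0.4"

```text
t: 3.7
tool_pos: [0.5337, 0.3879, 0.054]
tcp_rot: [-0.0, 0.569, 0.823, -0.0]
wrist_force: [0.2, -0.4, 0.8]
grip_width: 0.0513
grip_force: 0.0
```

carry_out --moves "0 0 0 0 0 0 0.4;0 0 0 0 0 0 1;0 0 0 0 0 0 1;0 0 0 0 0 0 1;0 0 0 0 0 0 1"

```text
t: 4.2
tool_pos: [0.535, 0.3887, 0.056]
tcp_rot: [0.001, 0.569, 0.823, 0.001]
wrist_force: [4.0, 2.8, 0.7]
grip_width: 0.0111
grip_force: 35.5
```

carry_out --moves "0 0 -0.14 0 0 0 1;0 0 -0.28 0 0 0 1;0 0 -0.42 0 0 0 1;0 0 -0.56 0 0 0 1;0 0 -0.7 0 0 0 1;0 0 -0.84 0 0 0 1;0 0 -0.98 0 0 0 1;0 0 -1.08 0 0 0 1"

```text
t: 5.0
tool_pos: [0.5333, 0.3865, 0.0559]
tcp_rot: [-0.001, 0.063, 0.998, -0.001]
wrist_force: [-5.6, -7.7, 10.3]
grip_width: 0.011
grip_force: 36.8
```

carry_out --moves "0 0 -0.03 0 0 0 1;0 0 -0.06 0 0 0 1;0 0 -0.06 0 0 0 1"

```text
t: 5.3
tool_pos: [0.5333, 0.3864, 0.0559]
tcp_rot: [-0.001, 0.036, 0.999, -0.001]
wrist_force: [-7.3, -5.3, 10.2]
grip_width: 0.0116
grip_force: 44.2
```

```bash
python3 - <<'E'
from h import *
to(.535,.388,.056,83.3);s=arm.state();print(s["wrist_torque"],s["wrist_force"],s["grip_width"])
E
```

```text
pos [0.5333 0.3864 0.0559] yaw 85.9 q7 0.85 t 5.3
turn [-0.002 -0.002  0.046] or [ 3.000e-03 -3.000e-03 -3.096e+00] shift [-0.0016  0.0018 -0.0001]
[-1.36103787  1.37050894 -0.97286394] [-7.27756582 -5.27326362 10.24602241] 0.011566359431140613
```

carry_out --moves "0 0 0.02 0 0 0 0.4;0 0 0.02 0 0 0 0.4;0 0 0.02 0 0 0 0.4;0 0 0.02 0 0 -0.04 0.4;0 0 0.02 0 0 -0.09 0.2;0 0 0.02 0 0 -0.14 0;0 0 0.02 0 0 -0.14 0"

```text
t: 6.0
tool_pos: [0.537, 0.3906, 0.2041]
tcp_rot: [0.005, 0.045, 0.999, 0.005]
wrist_force: [0.5, 0.8, 0.2]
grip_width: 0.0854
grip_force: 0.0
```

```bash
cat >> h.py <<'E'
def jars(d):
    """tops of pale 56 mm jars: depth points at z~.06 outside station, clustered"""
    P=cloud(d); m=((abs(P[...,2]-.06)<.008)&(P[...,1]<.02)&(P[...,0]<.66)&(P[...,0]>.36)).astype(np.uint8)
    n,L,st,_=cv2.connectedComponentsWithStats(m)
    for i in range(1,n):
        if st[i,4]>60:
            w=P[L==i]; print("jar?",((w.max(0)+w.min(0))/2).round(3),np.ptp(w,0).round(3),d["frame"][L==i].mean(0).astype(int))
E
python3 - <<'E'
from h import *
d=shot("side","s3.png",None,1.5);jars(d)
P=cloud(d)
for n,(u,v) in dict(funnel=(526,413),tape=(438,495)).items(): print(n,P[int(v/1.55)-4:int(v/1.55)+5,int(u/1.55)-4:int(u/1.55)+5].reshape(-1,3)[::8].round(3).tolist())
to(.435,-.086,.06,0)
E
```

```text
jar? [ 0.435 -0.087  0.059] [0.048 0.049 0.014] [218 216 200]
jar? [ 0.437 -0.178  0.059] [0.048 0.05  0.013] [218 217 200]
jar? [ 0.436 -0.279  0.058] [0.049 0.048 0.012] [220 219 202]
jar? [ 0.572 -0.42   0.059] [0.048 0.048 0.013] [150 149 135]
jar? [ 0.617 -0.594  0.06 ] [0.009 0.073 0.015] [45 52 72]
jar? [ 0.513 -0.585  0.059] [0.05  0.049 0.013] [ 80  36 101]
jar? [ 0.617 -0.672  0.06 ] [0.007 0.074 0.016] [44 66 45]
funnel [[0.672, -0.388, 0.012], [0.679, -0.409, 0.04], [0.681, -0.406, 0.026], [0.667, -0.413, 0.045], [0.665, -0.413, 0.04], [0.665, -0.411, 0.03], [0.664, -0.41, 0.024], [0.66, -0.41, 0.021], [0.658, -0.41, 0.016], [0.655, -0.41, 0.013], [0.674, -0.423, 0.017]]
tape [[0.435, -0.447, 0.015], [0.455, -0.457, 0.012], [0.452, -0.457, 0.011], [0.451, -0.455, -0.0], [0.447, -0.456, -0.001], [0.443, -0.457, -0.001], [0.44, -0.458, -0.003], [0.435, -0.46, 0.001], [0.428, -0.465, 0.014], [0.424, -0.466, 0.015], [0.444, -0.475, 0.012]]
pos [0.5359 0.3897 0.1999] yaw 84.9 q7 0.83 t 6.05
turn [1.000e-02 1.000e-03 1.481e+00] or [-1.00e-03  1.00e-02 -1.66e+00] shift [ 0.0589 -0.4837  0.1366]
```

View pics/s3.png

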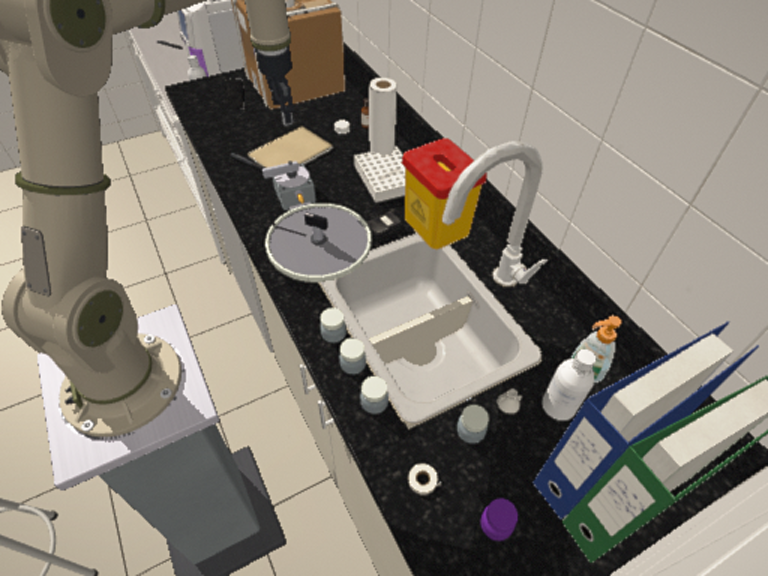

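carry_out --moves "0.01 0 0.15 0.01 -0.05 0.01 0;0.01 0 0.3 0.015 -0.1 0.02 0;0.01 0 0.45 0.02 -0.15 0.03 0;0.01 0 0.6 0.03 -0.2 0.04 0;0.01 0 0.75 0.035 -0.25 0.05 0;0.01 0 0.9 0.04 -0.3 0.06 0;0.01 0 1.05 0.045 -0.35 0.06 0;0.01 0 1.2 0.05 -0.4 0.06 0"

```text
t: 6.85
tool_pos: [0.4482, 0.0015, 0.1336]
tcp_rot: [-0.001, 0.603, 0.798, -0.005]
wrist_force: [1.4, -0.7, 1.2]
grip_width: 0.0854
grip_force: 0.0
```

carry_out --moves "0 0 0 0 0 0 0"

```text
t: 6.95
tool_pos: [0.448, -0.0039, 0.1342]
tcp_rot: [-0.0, 0.607, 0.795, -0.006]
wrist_force: [0.1, 0.4, -0.0]
grip_width: 0.0856
grip_force: 0.0
```

```bash
python3 - <<'E'
from h import *
to(.435,-.0865,.10,0)
E
```

```text
pos [ 0.448  -0.0039  0.1342] yaw 15.3 q7 0.22 t 6.95
turn [-0.009  0.008  0.267] or [-0.011 -0.013 -2.875] shift [-0.076 -0.034  0.035]
```

carry_out --moves "-0.009 0.008 0.14 -0.04 -0.017 0 0;-0.009 0.008 0.267 -0.076 -0.034 0.0 0;-0.009 0.008 0.267 -0.076 -0.034 0.035 0;-0.009 0.008 0.267 -0.076 -0.034 0.035 0;-0.009 0.008 0.267 -0.076 -0.034 0.035 0"

```text
t: 7.45
tool_pos: [0.4373, -0.0787, 0.1001]
tcp_rot: [-0.001, 0.701, 0.713, 0.0]
wrist_force: [0.8, -0.4, -0.2]
grip_width: 0.085
grip_force: 0.0
```

```bash
python3 - <<'E'
from h import *
to(.435,-.0865,-.015,0)
d=shot("side");jars(d)
E
```

```text
pos [ 0.4373 -0.0787  0.1001] yaw 0.9 q7 0.17 t 7.45
turn [-0.001 -0.002  0.016] or [ 3.000e-03 -2.000e-03 -3.125e+00] shift [-0.008  -0.0023  0.1151]
jar? [ 0.434 -0.086  0.059] [0.049 0.048 0.013] [213 212 194]
jar? [ 0.437 -0.178  0.059] [0.049 0.049 0.013] [205 204 187]
jar? [ 0.436 -0.278  0.058] [0.049 0.049 0.013] [174 174 158]
jar? [ 0.572 -0.42   0.059] [0.049 0.049 0.014] [144 143 130]
jar? [ 0.618 -0.594  0.06 ] [0.008 0.074 0.016] [42 49 69]
jar? [ 0.513 -0.585  0.059] [0.049 0.049 0.014] [114  50 144]
jar? [ 0.616 -0.672  0.06 ] [0.006 0.074 0.016] [43 65 44]
```

carry_out --moves "0 0 0.016 -0.008 -0.002 0.02 0;0 0 0.016 -0.008 -0.002 0.06 0;0 0 0.016 -0.008 -0.002 0.095 0;0 0 0.016 -0.008 -0.002 0.115 0;0 0 0.016 -0.008 -0.002 0.115 0.1;0 0 0.016 -0.008 -0.002 0.115 0.7;0 0 0.016 -0.008 -0.002 0.115 0.7;0 0 0.016 -0.008 -0.002 0.115 0.7" --squeeze 30

```text
t: 8.3
tool_pos: [0.4381, -0.087, -0.0125]
tcp_rot: [0.001, 0.707, 0.707, 0.003]
wrist_force: [-1.6, 1.3, 6.1]
grip_width: 0.0536
grip_force: 31.0
```

carry_out --moves "0 0 0 0 0 0 0.7;0 0 0 0 0 0 0.7"

```text
t: 8.5
tool_pos: [0.4381, -0.087, -0.0125]
tcp_rot: [0.001, 0.707, 0.707, 0.003]
wrist_force: [-2.4, 1.5, 6.5]
grip_width: 0.0534
grip_force: 31.2
```

carry_out --moves "0 0 0 0 0 -0.03 0.7;0 0 0 0 0 -0.07 0.7;0 0 0 0 0 -0.12 0.7;0 0 0.05 0.02 0.01 -0.16 0.7;0 0 0.15 0.06 0.02 -0.17 0.7;0 0 0.25 0.10 0.04 -0.17 0.7;0 0 0.35 0.145 0.055 -0.17 0.7;0 0 0.45 0.19 0.07 -0.17 0.7"

```text
t: 9.3
tool_pos: [0.5074, 0.104, 0.1579]
tcp_rot: [-0.0, 0.849, 0.529, 0.003]
wrist_force: [1.5, -0.6, -1.3]
grip_width: 0.0535
grip_force: 32.7
```

carry_out --moves "0 0 0 0 0 0 0.7"

```text
t: 9.4
tool_pos: [0.5072, 0.1105, 0.1569]
tcp_rot: [-0.001, 0.846, 0.534, 0.003]
wrist_force: [-0.3, 0.2, -2.4]
grip_width: 0.0535
grip_force: 32.7
```

```bash
python3 - <<'E'
from h import *
to(.550,.2315,.15,-28)
E
```

```text
pos [0.5072 0.1105 0.1569] yaw -25.5 q7 -0.65 t 9.4
turn [ 0.001 -0.006  0.044] or [ 9.000e-03  1.000e-03 -3.098e+00] shift [ 0.1276 -0.0135  0.0076]
```

carry_out --moves "0 -0.006 0.044 0.045 -0.005 0 0.7;0 -0.006 0.044 0.09 -0.0135 0 0.7;0 -0.006 0.044 0.128 -0.0135 0 0.7;0 -0.006 0.044 0.128 -0.0135 0.03 0.7;0 -0.006 0.044 0.128 -0.0135 0.07 0.7;0 -0.006 0.044 0.128 -0.0135 0.1 0.7;0 -0.006 0.044 0.128 -0.0135 0.1 0.7"

```text
t: 10.1
tool_pos: [0.5473, 0.2223, 0.0529]
tcp_rot: [0.001, 0.859, 0.512, -0.005]
wrist_force: [-0.6, -0.3, -1.9]
grip_width: 0.053
grip_force: 32.7
```

```bash
python3 - <<'E'
from h import *
to(.550,.2315,.029,-28)
d=shot("side","s4.png",(150,90,300,200),5)
E
```

```text
pos [0.5473 0.2223 0.0529] yaw -28.3 q7 -0.82 t 10.1
turn [-0.003  0.01  -0.006] or [0.015 0.005 3.136] shift [ 0.0096 -0.0019  0.0238]
```

View pics/s4.png

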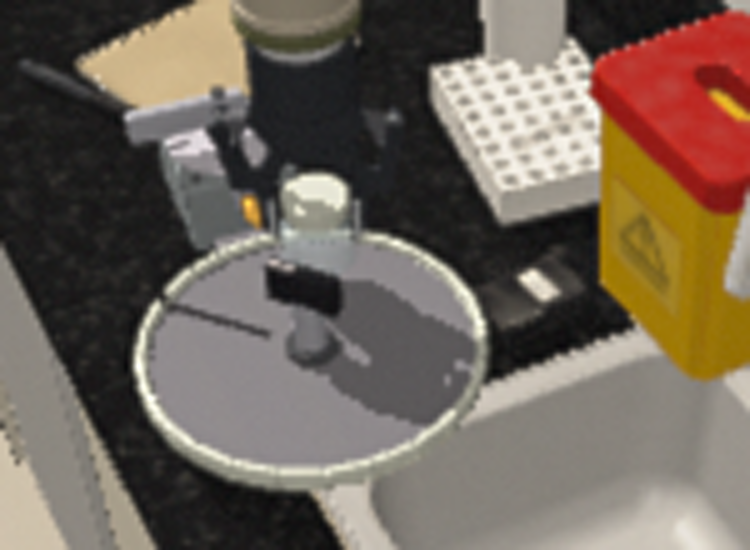

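The jar is held upright at about (317,210), just above the disc's far edge and clear of the lever and knob.

carry_out --moves "-0.003 0.01 0 0.0096 -0.002 0.0 0.7;-0.003 0.01 0 0.0096 -0.002 0.012 0.7;-0.003 0.01 0 0.0096 -0.002 0.022 0.7;-0.003 0.01 0 0.0096 -0.002 0.024 0.7;-0.003 0.01 0 0.0096 -0.002 0.024 0.7"

```text
t: 10.65
tool_pos: [0.5527, 0.2324, 0.0317]
tcp_rot: [-0.0, 0.859, 0.512, 0.003]
wrist_force: [0.8, -0.2, -0.3]
grip_width: 0.0533
grip_force: 32.7
```

carry_out --moves "0 0 0 0 0 0 0.2;0 0 0 0 0 0 0;0 0 0 0 0 0 0;0 0 0 0 0 -0.03 0;0 0 0 0 0 -0.07 0;0 0 0 0 0 -0.12 0;0 0 0 0 0 -0.12 0"

```text
t: 11.35
tool_pos: [0.5566, 0.2336, 0.1606]
tcp_rot: [0.0, 0.859, 0.512, 0.01]
wrist_force: [1.3, -0.3, 0.6]
grip_width: 0.0851
grip_force: 0.0
```

```bash
cat >> h.py <<'E'
def disc(d):
    P=cloud(d); m=((abs(P[...,2]-.10)<.008)&(np.hypot(P[...,0]-.51,P[...,1]-.1565)<.125)).astype(np.uint8)
    n,L,st,_=cv2.connectedComponentsWithStats(m)
    for i in range(1,n):
        if st[i,4]>50:
            w=P[L==i]; c=(w.max(0)+w.min(0))/2;print("ondisc",c.round(3),np.ptp(w,0).round(3),"r",np.hypot(c[0]-.51,c[1]-.1565).round(3))
E
python3 - <<'E'
from h import *
d=shot("side");jars(d);disc(d)
to(.4375,-.177,.10,0)
E
```

```text
jar? [ 0.437 -0.177  0.059] [0.049 0.049 0.013] [219 218 202]
jar? [ 0.436 -0.278  0.059] [0.048 0.05  0.012] [220 219 202]
jar? [ 0.572 -0.42   0.058] [0.048 0.048 0.012] [222 221 204]
jar? [ 0.618 -0.594  0.06 ] [0.009 0.074 0.016] [46 53 73]
jar? [ 0.513 -0.585  0.058] [0.05  0.049 0.012] [ 81  37 101]
jar? [ 0.617 -0.672  0.06 ] [0.007 0.074 0.016] [47 68 47]
ondisc [0.551 0.234 0.099] [0.05  0.052 0.014] r 0.087
pos [0.555  0.2332 0.157 ] yaw -28.4 q7 -0.85 t 11.4
turn [ 0.011 -0.011 -0.496] or [-0.015 -0.016  2.646] shift [-0.4174  0.0913  0.0521]
```

carry_out --moves "0 0 -0.07 -0.05 0.011 0 0;0 0 -0.14 -0.1 0.022 0 0;0 0 -0.21 -0.15 0.033 0 0;0 0 -0.28 -0.2 0.044 0 0;0 0 -0.35 -0.25 0.055 0 0;0 0 -0.42 -0.3 0.066 0 0;0.011 -0.011 -0.496 -0.35 0.077 0.02 0;0.011 -0.011 -0.496 -0.4 0.088 0.04 0"

```text
t: 12.2
tool_pos: [0.4435, -0.1478, 0.1157]
tcp_rot: [-0.001, 0.706, 0.708, -0.003]
wrist_force: [1.0, 0.1, 1.2]
grip_width: 0.0856
grip_force: 0.0
```

carry_out --moves "0 0 0 0 0 0 0"

```text
t: 12.3
tool_pos: [0.4397, -0.1525, 0.1137]
tcp_rot: [-0.002, 0.71, 0.704, -0.006]
wrist_force: [0.0, -0.2, -0.1]
grip_width: 0.0852
grip_force: 0.0
```

```bash
python3 - <<'E'
from h import *
to(.437,-.177,-.014,0)
E
```

```text
pos [ 0.4397 -0.1525  0.1137] yaw -0.6 q7 0.31 t 12.3
turn [-0.011  0.005 -0.01 ] or [0.008 0.018 3.132] shift [-0.0238 -0.001   0.1279]
```

carry_out --moves "-0.011 0.005 -0.01 -0.024 -0.001 0 0;-0.011 0.005 -0.01 -0.024 -0.001 0.03 0;-0.011 0.005 -0.01 -0.024 -0.001 0.07 0;-0.011 0.005 -0.01 -0.024 -0.001 0.105 0;-0.011 0.005 -0.01 -0.024 -0.001 0.128 0;-0.011 0.005 -0.01 -0.024 -0.001 0.128 0;-0.011 0.005 -0.01 -0.024 -0.001 0.128 0.7;-0.011 0.005 -0.01 -0.024 -0.001 0.128 0.7"

```text
t: 13.1
tool_pos: [0.4432, -0.171, -0.0105]
tcp_rot: [0.002, 0.703, 0.711, 0.002]
wrist_force: [-4.5, 1.2, 3.9]
grip_width: 0.0589
grip_force: 3.4
```

carry_out --moves "0 0 0 0 0 0 0.7;0 0 0 0 0 0 0.7;0 0 0 0 0 0 0.7"

```text
t: 13.4
tool_pos: [0.4409, -0.1709, -0.0105]
tcp_rot: [0.0, 0.704, 0.71, 0.002]
wrist_force: [-10.0, 1.2, 12.1]
grip_width: 0.0524
grip_force: 29.6
```

```bash
python3 - <<'E'
from h import *
to(.435,.1965,.15,62)
E
```

```text
pos [ 0.4409 -0.1709 -0.0105] yaw 0.5 q7 0.51 t 13.4
turn [ 4.000e-03 -1.000e-03 -1.073e+00] or [-1.000e-03 -4.000e-03  2.069e+00] shift [ 0.3678 -0.002  -0.1596]
```

carry_out --moves "0 0 0 0 0 -0.03 0.7;0 0 0 0 0 -0.08 0.7;0 0 0 0 0 -0.13 0.7;0 0 -0.1 0.03 0 -0.16 0.7;0 0 -0.24 0.08 0.02 -0.165 0.7;0 0 -0.38 0.13 0.02 -0.165 0.7;0 0 -0.52 0.18 0.02 -0.165 0.7;0 0 -0.66 0.23 0.02 -0.165 0.7"

```text
t: 14.2
tool_pos: [0.4595, 0.0573, 0.1554]
tcp_rot: [0.003, 0.433, 0.901, 0.003]
wrist_force: [0.9, -0.5, -0.4]
grip_width: 0.0525
grip_force: 31.6
```

carry_out --moves "0 0 -0.14 0.03 0.03 0 0.7;0 0 -0.28 0.06 0.06 0 0.7;0 0 -0.4 0.08 0.07 0 0.7;0 0 -0.4 0.08 0.07 0 0.7;0 0 -0.4 0.08 0.07 0 0.7"

```text
t: 14.7
tool_pos: [0.4646, 0.1616, 0.1547]
tcp_rot: [0.003, 0.248, 0.969, 0.001]
wrist_force: [0.7, -1.0, -1.9]
grip_width: 0.0524
grip_force: 31.7
```

```bash
python3 - <<'E'
from h import *
to(.430,.1995,.034,62)
E
```

```text
pos [0.4646 0.1616 0.1547] yaw 61.3 q7 0.7 t 14.7
turn [ 0.004  0.004 -0.012] or [ 0.007 -0.006  3.129] shift [0.0491 0.0162 0.1205]
```

carry_out --moves "0.004 0.004 -0.012 0.025 0.008 0 0.7;0.004 0.004 -0.012 0.049 0.016 0 0.7;0.004 0.004 -0.012 0.049 0.016 0.03 0.7;0.004 0.004 -0.012 0.049 0.016 0.07 0.7;0.004 0.004 -0.012 0.049 0.016 0.1 0.7;0.004 0.004 -0.012 0.049 0.016 0.115 0.7;0.004 0.004 -0.012 0.049 0.016 0.115 0.7;0.004 0.004 -0.012 0.049 0.016 0.115 0.7"

```text
t: 15.5
tool_pos: [0.4304, 0.1983, 0.0395]
tcp_rot: [-0.0, 0.243, 0.97, -0.0]
wrist_force: [0.7, -0.1, -0.1]
grip_width: 0.0522
grip_force: 31.7
```

```bash
python3 - <<'E'
from h import *
to(.430,.1995,.031,62); disc(shot("side"))
E
```

```text
pos [0.4304 0.1983 0.0395] yaw 61.9 q7 0.62 t 15.5
turn [-0.001 -0.    -0.003] or [-0.000e+00  1.000e-03  3.139e+00] shift [0.0009 0.0009 0.0085]
ondisc [0.551 0.233 0.099] [0.048 0.053 0.013] r 0.087
```

carry_out --moves "0 0 0 0 0 0.004 0.7;0 0 0 0 0 0.0075 0.7;0 0 0 0 0 0.0075 0.7"

```text
t: 15.85
tool_pos: [0.4294, 0.1992, 0.031]
tcp_rot: [-0.001, 0.242, 0.97, -0.0]
wrist_force: [0.8, -0.2, -1.2]
grip_width: 0.0521
grip_force: 31.7
```

carry_out --moves "0 0 0 0 0 0.001 0.3;0 0 0 0 0 0.001 0;0 0 0 0 0 0.001 0;0 0 0 0 0 -0.03 0;0 0 0 0 0 -0.07 0;0 0 0 0 0 -0.12 0;0 0 0 0 0 -0.12 0;0 0 0 0 0 -0.12 0"

```text
t: 16.65
tool_pos: [0.4306, 0.1999, 0.1525]
tcp_rot: [0.001, 0.242, 0.97, 0.001]
wrist_force: [-0.6, 0.1, -0.5]
grip_width: 0.0854
grip_force: 0.0
```

```bash
python3 - <<'E'
from h import *
d=shot("side");jars(d);disc(d);disc(shot("top"))
to(.436,-.278,.10,0)
E
```

```text
jar? [ 0.436 -0.279  0.059] [0.049 0.05  0.012] [219 218 202]
jar? [ 0.573 -0.42   0.058] [0.049 0.048 0.012] [150 149 135]
jar? [ 0.618 -0.594  0.06 ] [0.008 0.075 0.016] [45 52 72]
jar? [ 0.513 -0.584  0.058] [0.05  0.049 0.013] [ 81  36 101]
jar? [ 0.617 -0.672  0.06 ] [0.007 0.074 0.016] [47 68 48]
ondisc [0.551 0.233 0.099] [0.05  0.05  0.013] r 0.087
ondisc [0.434 0.196 0.099] [0.048 0.051 0.013] r 0.085
ondisc [0.507 0.159 0.1  ] [0.04  0.043 0.015] r 0.004
ondisc [0.552 0.235 0.1  ] [0.049 0.049 0.015] r 0.089
ondisc [0.431 0.196 0.1  ] [0.042 0.05  0.015] r 0.088
pos [0.4291 0.1991 0.1502] yaw 62.0 q7 0.6 t 16.75
turn [-0.003 -0.     1.083] or [ 0.    -0.003 -2.059] shift [-0.23   -0.4179  0.0507]
```

carry_out --moves "0 0 0.13 -0.023 -0.042 0 0;0 0 0.26 -0.046 -0.084 0 0;0 0 0.39 -0.069 -0.125 0 0;0 0 0.52 -0.092 -0.167 0 0;0 0 0.65 -0.115 -0.209 0 0;0 0 0.78 -0.138 -0.251 0 0;0 0 0.91 -0.161 -0.293 0 0;0 0 1.04 -0.184 -0.334 0 0"

```text
t: 17.55
tool_pos: [0.4341, -0.1837, 0.1501]
tcp_rot: [-0.001, 0.694, 0.72, -0.001]
wrist_force: [1.1, -0.2, 0.2]
grip_width: 0.0854
grip_force: 0.0
```

carry_out --moves "0 0 0 0 0 0 0;0 0 0 -0.05 0 0 0;0 0 0 -0.08 0 0 0;0 0 0 -0.08 0 0 0;0 0 0 -0.08 0 0 0"

```text
t: 18.05
tool_pos: [0.4378, -0.2619, 0.1498]
tcp_rot: [-0.002, 0.692, 0.721, -0.002]
wrist_force: [-0.9, 0.5, 0.1]
grip_width: 0.0852
grip_force: 0.0
```

```bash
python3 - <<'E'
from h import *
to(.436,-.278,-.013,0)
E
```

```text
pos [ 0.4378 -0.2619  0.1498] yaw 2.3 q7 0.64 t 18.05
turn [-0.004 -0.     0.041] or [ 0.    -0.007 -3.101] shift [-0.016  -0.0018  0.1628]
```

carry_out --moves "-0.004 0 0.04 -0.016 -0.002 0.0 0;-0.004 0 0.04 -0.016 -0.002 0.04 0;-0.004 0 0.04 -0.016 -0.002 0.085 0;-0.004 0 0.04 -0.016 -0.002 0.13 0;-0.004 0 0.04 -0.016 -0.002 0.155 0;-0.004 0 0.04 -0.016 -0.002 0.162 0;-0.004 0 0.04 -0.016 -0.002 0.162 0.7;-0.004 0 0.04 -0.016 -0.002 0.162 0.7"

```text
t: 18.85
tool_pos: [0.4383, -0.2786, -0.0093]
tcp_rot: [0.002, 0.706, 0.708, 0.001]
wrist_force: [-0.5, 0.4, 0.4]
grip_width: 0.059
grip_force: 0.0
```

carry_out --moves "0 0 0 0 0 0 0.7;0 0 0 0 0 0 0.7;0 0 0 0 0 0 0.7"

```text
t: 19.15
tool_pos: [0.4385, -0.2787, -0.0086]
tcp_rot: [0.002, 0.706, 0.708, 0.002]
wrist_force: [-1.5, 1.4, 5.6]
grip_width: 0.0517
grip_force: 30.8
```

```bash
python3 - <<'E'
from h import *
to(.585,.1165,.15,62)
E
```

```text
pos [ 0.4385 -0.2787 -0.0086] yaw 0.1 q7 0.78 t 19.15
turn [ 0.005  0.004 -1.08 ] or [ 0.005 -0.005  2.062] shift [ 0.3947  0.1483 -0.1583]
```

carry_out --moves "0 0 0 0 0 -0.03 0.7;0 0 0 0 0 -0.08 0.7;0 0 0 0 0 -0.13 0.7;0 0 -0.13 0.03 0.01 -0.165 0.7;0 0 -0.27 0.075 0.03 -0.165 0.7;0 0 -0.41 0.12 0.047 -0.165 0.7;0 0 -0.55 0.166 0.063 -0.165 0.7;0 0 -0.68 0.21 0.08 -0.165 0.7"

```text
t: 19.95
tool_pos: [0.5172, -0.0658, 0.1563]
tcp_rot: [0.003, 0.427, 0.904, 0.001]
wrist_force: [1.3, 0.4, -1.0]
grip_width: 0.0517
grip_force: 31.5
```

carry_out --moves "0 0 -0.1 0 0 0 0.7;0 0 -0.2 0 0 0 0.7;0 0 -0.3 0 0 0 0.7;0 0 -0.4 0 0 0 0.7;0 0 -0.4 0 0 0 0.7"

```text
t: 20.45
tool_pos: [0.5167, -0.068, 0.1557]
tcp_rot: [0.002, 0.241, 0.97, 0.0]
wrist_force: [0.1, -0.6, -1.9]
grip_width: 0.052
grip_force: 31.6
```

```bash
python3 - <<'E'
from h import *
to(.585,.1165,.15,62)
E
```

```text
pos [ 0.5167 -0.068   0.1557] yaw 62.1 q7 1.23 t 20.45
turn [0.002 0.004 0.002] or [-7.00e-03  3.00e-03 -3.14e+00] shift [0.0261 0.195  0.006 ]
```

carry_out --moves "0 0.004 0 0.005 0.045 0 0.7;0 0.004 0 0.011 0.09 0 0.7;0 0.004 0 0.018 0.135 0 0.7;0 0.004 0 0.024 0.18 0 0.7;0 0.004 0 0.026 0.195 0 0.7;0 0.004 0 0.026 0.195 0.04 0.7;0 0.004 0 0.026 0.195 0.08 0.7;0 0.004 0 0.026 0.195 0.1 0.7"

```text
t: 21.25
tool_pos: [0.5834, 0.1159, 0.0517]
tcp_rot: [-0.002, 0.243, 0.97, -0.0]
wrist_force: [-0.4, 0.1, -1.9]
grip_width: 0.0522
grip_force: 31.6
```

carry_out --moves "0 0 0 0 0 0 0.7;0 0 0 0 0 0 0.7"

```text
t: 21.45
tool_pos: [0.5857, 0.1162, 0.0557]
tcp_rot: [-0.0, 0.243, 0.97, 0.001]
wrist_force: [-0.6, -0.0, -0.2]
grip_width: 0.0514
grip_force: 31.6
```

```bash
python3 - <<'E'
from h import *
to(.585,.1165,.033,62); disc(shot("side"))
E
```

```text
pos [0.5857 0.1162 0.0557] yaw 61.9 q7 0.95 t 21.45
turn [ 0.001 -0.001 -0.002] or [-1.00e-03 -2.00e-03  3.14e+00] shift [ 0.0008 -0.0001  0.0227]
ondisc [0.553 0.232 0.099] [0.048 0.051 0.013] r 0.087
ondisc [0.433 0.196 0.098] [0.047 0.049 0.012] r 0.086
ondisc [0.509 0.156 0.1  ] [0.044 0.04  0.015] r 0.002
```

carry_out --moves "0 0 0 0 0 0.01 0.7;0 0 0 0 0 0.02 0.7;0 0 0 0 0 0.0225 0.7;0 0 0 0 0 0.0225 0.7"

```text
t: 21.9
tool_pos: [0.5849, 0.1166, 0.0318]
tcp_rot: [-0.001, 0.242, 0.97, 0.001]
wrist_force: [0.1, -1.1, -1.9]
grip_width: 0.0518
grip_force: 31.6
```

carry_out --moves "0 0 0 0 0 0.001 0.3;0 0 0 0 0 0.001 0;0 0 0 0 0 0.001 0;0 0 0 0 0 -0.03 0;0 0 0 0 0 -0.07 0;0 0 0 0 0 -0.12 0;0 0 0 0 0 -0.12 0;0 0 0 0 0 -0.12 0"

```text
t: 22.7
tool_pos: [0.5863, 0.1166, 0.1537]
tcp_rot: [0.001, 0.242, 0.97, 0.002]
wrist_force: [-0.5, 0.3, -1.4]
grip_width: 0.0855
grip_force: 0.0
```

```bash
python3 - <<'E'
from h import *
d=shot("side");jars(d);disc(d);disc(shot("top"))
to(.573,-.42,.15,62)
E
```

```text
jar? [ 0.573 -0.42   0.059] [0.051 0.048 0.013] [222 221 204]
jar? [ 0.618 -0.594  0.06 ] [0.009 0.074 0.016] [43 51 71]
jar? [ 0.513 -0.584  0.058] [0.05  0.049 0.013] [ 89  40 112]
jar? [ 0.616 -0.672  0.06 ] [0.005 0.073 0.016] [46 67 46]
ondisc [0.552 0.232 0.099] [0.048 0.049 0.013] r 0.086
ondisc [0.434 0.196 0.099] [0.047 0.051 0.014] r 0.086
ondisc [0.584 0.117 0.099] [0.049 0.054 0.013] r 0.084
ondisc [0.584 0.116 0.1  ] [0.053 0.051 0.016] r 0.084
ondisc [0.435 0.197 0.1  ] [0.049 0.049 0.016] r 0.085
pos [0.5846 0.1163 0.151 ] yaw 62.0 q7 0.93 t 22.8
turn [-0.    -0.003  0.   ] or [ 0.004 -0.    -3.141] shift [-2.414e-01 -4.791e-01  4.000e-04]
```

carry_out --moves "0 0 0 -0.002 -0.048 0 0;0 0 0 -0.004 -0.096 0 0;0 0 0 -0.006 -0.145 0 0;0 0 0 -0.009 -0.19 0 0;0 0 0 -0.012 -0.24 0 0;0 0 0 -0.02 -0.285 0 0;0 0 0 -0.06 -0.315 0 0;0 0 0 -0.10 -0.345 0 0"

```text
t: 23.6
tool_pos: [0.5107, -0.2363, 0.1506]
tcp_rot: [-0.001, 0.242, 0.97, 0.001]
wrist_force: [1.2, 1.2, 0.6]
grip_width: 0.0855
grip_force: 0.0
```

carry_out --moves "0 0 0 -0.03 -0.025 0 0;0 0 0 -0.06 -0.05 0 0;0 0 0 -0.1 -0.075 0 0;0 0 0 -0.125 -0.1 0 0;0 0 0 -0.125 -0.1 0 0;0 0 0 -0.125 -0.1 0 0"

```text
t: 24.2
tool_pos: [0.5738, -0.3828, 0.1487]
tcp_rot: [-0.003, 0.243, 0.97, 0.001]
wrist_force: [0.1, 0.4, 0.4]
grip_width: 0.0852
grip_force: 0.0
```

```bash
python3 - <<'E'
from h import *
to(.573,-.42,-.01,62)
E
```

```text
pos [ 0.5738 -0.3828  0.1487] yaw 61.9 q7 1.83 t 24.2
turn [ 0.    -0.005 -0.002] or [-0.008 -0.     3.14 ] shift [-0.0177 -0.0332  0.1586]
```

carry_out --moves "0 -0.005 0 -0.018 -0.033 0.0 0;0 -0.005 0 -0.018 -0.033 0.04 0;0 -0.005 0 -0.018 -0.033 0.085 0;0 -0.005 0 -0.018 -0.033 0.13 0;0 -0.005 0 -0.018 -0.033 0.15 0;0 -0.005 0 -0.018 -0.033 0.159 0;0 -0.005 0 -0.018 -0.033 0.159 0.7;0 -0.005 0 -0.018 -0.033 0.159 0.7"

```text
t: 25.0
tool_pos: [0.5764, -0.4195, -0.006]
tcp_rot: [0.003, 0.241, 0.97, -0.0]
wrist_force: [-0.5, -0.3, 0.5]
grip_width: 0.059
grip_force: 0.0
```

carry_out --moves "0 0 0 0 0 0 0.7;0 0 0 0 0 0 0.7;0 0 0 0 0 0 0.7"

```text
t: 25.3
tool_pos: [0.5766, -0.4207, -0.0051]
tcp_rot: [0.004, 0.242, 0.97, -0.001]
wrist_force: [-0.2, -0.8, 6.8]
grip_width: 0.0489
grip_force: 31.6
```

```bash
python3 - <<'E'
from h import *
to(.47,.0815,.15,-28)
E
```

```text
pos [ 0.5766 -0.4207 -0.0051] yaw 62.0 q7 1.92 t 25.3
turn [-0.006  0.006 -1.571] or [0.006 0.006 1.571] shift [ 0.3286  0.3935 -0.1575]
```

carry_out --moves "0 0 0 0 0 -0.03 0.7;0 0 0 0 0 -0.08 0.7;0 0 0 0 0 -0.13 0.7;0 0 0.13 0.03 0.03 -0.165 0.7;0 0 0.26 0.065 0.06 -0.165 0.7;0 0 0.39 0.1 0.09 -0.165 0.7;0 0 0.52 0.135 0.12 -0.165 0.7;0 0 0.65 0.17 0.155 -0.165 0.7"

```text
t: 26.1
tool_pos: [0.4971, -0.2036, 0.1573]
tcp_rot: [0.002, 0.539, 0.842, 0.001]
wrist_force: [0.5, 0.0, -0.2]
grip_width: 0.0491
grip_force: 31.0
```

carry_out --moves "0 0 0.13 0 0 0 0.7;0 0 0.26 0 0 0 0.7;0 0 0.39 0 0 0 0.7;0 0 0.52 0 0 0 0.7;0 0 0.65 0 0 0 0.7;0 0 0.78 0 0 0 0.7;0 0 0.92 0 0 0 0.7;0 0 0.92 0 0 0 0.7"

```text
t: 26.9
tool_pos: [0.4983, -0.2049, 0.1573]
tcp_rot: [0.001, 0.856, 0.517, 0.002]
wrist_force: [-1.4, -0.9, -1.2]
grip_width: 0.0496
grip_force: 31.0
```

```bash
python3 - <<'E'
from h import *
to(.47,.0815,.15,-28)
disc(shot("side"))
E
```

```text
pos [ 0.4983 -0.2049  0.1573] yaw -27.7 q7 0.06 t 26.9
turn [ 0.004 -0.001  0.005] or [ 2.000e-03  7.000e-03 -3.137e+00] shift [ 0.2404 -0.1583  0.007 ]
ondisc [0.552 0.231 0.099] [0.049 0.051 0.013] r 0.086
ondisc [0.434 0.195 0.098] [0.048 0.052 0.013] r 0.085
ondisc [0.582 0.116 0.099] [0.047 0.049 0.012] r 0.082
```

carry_out --moves "0 0 0 0.04 -0.026 0 0.7;0 0 0 0.08 -0.052 0 0.7;0 0 0 0.12 -0.079 0 0.7;0 0 0 0.16 -0.105 0 0.7;0 0 0 0.2 -0.132 0 0.7;0 0 0 0.24 -0.158 0 0.7;0 0 0 0.24 -0.158 0.03 0.7;0 0 0 0.24 -0.158 0.06 0.7"

```text
t: 27.75
tool_pos: [0.4701, 0.0834, 0.0967]
tcp_rot: [0.001, 0.853, 0.522, 0.003]
wrist_force: [-0.0, -0.8, -1.1]
grip_width: 0.0492
grip_force: 31.1
```

carry_out --moves "0 0 0 0 0 0.02 0.7;0 0 0 0 0 0.04 0.7;0 0 0 0 0 0.04 0.7;0 0 0 0 0 0.04 0.7"

```text
t: 28.15
tool_pos: [0.4698, 0.0807, 0.057]
tcp_rot: [0.001, 0.855, 0.519, 0.001]
wrist_force: [0.6, 0.0, -0.7]
grip_width: 0.0489
grip_force: 31.1
```

```bash
python3 - <<'E'
from h import *
to(.47,.0815,.0365,-28)
disc(shot("side"))
E
```

```text
pos [0.4698 0.0807 0.057 ] yaw -27.5 q7 -0.56 t 28.15
turn [ 0.004 -0.001  0.009] or [ 1.000e-03  6.000e-03 -3.132e+00] shift [ 0.0008 -0.0003  0.0205]
ondisc [0.583 0.115 0.099] [0.047 0.054 0.014] r 0.084
ondisc [0.466 0.074 0.1  ] [0.064 0.037 0.015] r 0.094
```

carry_out --moves "0 0 0 0 0 0.01 0.7;0 0 0 0 0 0.018 0.7;0 0 0 0 0 0.02 0.7;0 0 0 0 0 0.02 0.7"

```text
t: 28.6
tool_pos: [0.4693, 0.0807, 0.0361]
tcp_rot: [0.001, 0.855, 0.518, 0.001]
wrist_force: [-0.7, 0.2, -0.9]
grip_width: 0.0494
grip_force: 31.1
```

carry_out --moves "0 0 0 0 0 0.001 0.3;0 0 0 0 0 0.001 0;0 0 0 0 0 0.001 0;0 0 0 0 0 -0.03 0;0 0 0 0 0 -0.07 0;0 0 0 0 0 -0.12 0;0 0 0 -0.05 0 -0.14 0;0 0 0 -0.1 0 -0.14 0"

```text
t: 29.4
tool_pos: [0.4266, -0.0047, 0.1795]
tcp_rot: [0.003, 0.855, 0.519, 0.004]
wrist_force: [0.4, -1.7, -0.2]
grip_width: 0.0856
grip_force: 0.0
```

```bash
python3 - <<'E'
from h import *
d=shot("side","s5.png",(130,60,290,200),5);jars(d);disc(d);shot("top","t5.png",(110,105,260,220),5)
to(.51,.1565,.15,38)
E
```

```text
jar? [ 0.618 -0.594  0.06 ] [0.009 0.074 0.015] [45 52 73]
jar? [ 0.513 -0.584  0.059] [0.05  0.049 0.013] [125  56 158]
jar? [ 0.617 -0.672  0.06 ] [0.006 0.074 0.015] [46 68 47]
ondisc [0.584 0.117 0.099] [0.048 0.051 0.013] r 0.084
ondisc [0.468 0.081 0.099] [0.047 0.052 0.013] r 0.086
pos [ 0.4233 -0.0101  0.1775] yaw -28.1 q7 -0.61 t 29.5
turn [ 0.006 -0.002 -1.153] or [-0.002 -0.006  1.989] shift [ 0.1876 -0.0019  0.0283]
```

View pics/s5.png

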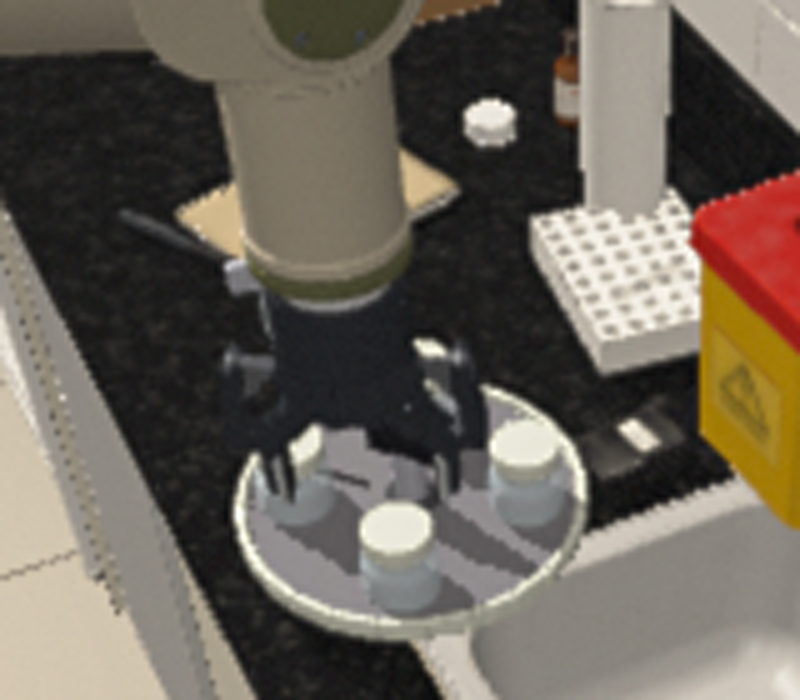

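View pics/t5.png

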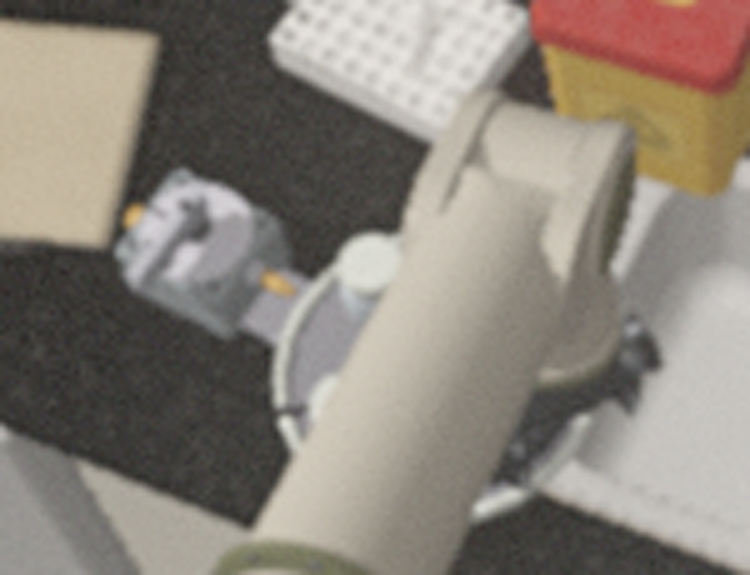

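All four jars stand on the disc: (397,525), (293,455), (525,450) and one behind the gripper. The lever in the top view still points at shut, and the mark crosses the lip at (285,410).

carry_out --moves "0.006 0 -0.14 0.03 0 0 0.4;0.006 0 -0.28 0.06 0 0 0.4;0.006 0 -0.42 0.09 0 0 0.4;0.006 0 -0.56 0.12 0 0 0.4;0.006 0 -0.7 0.15 0 0 0.4;0.006 0 -0.84 0.187 -0.002 0 0.4;0.006 0 -0.98 0.187 -0.002 0 0.4;0.006 0 -1.12 0.187 -0.002 0 0.4"

```text
t: 30.3
tool_pos: [0.5095, 0.1634, 0.1759]
tcp_rot: [-0.001, 0.446, 0.895, -0.002]
wrist_force: [-0.3, -0.9, 0.4]
grip_width: 0.0514
grip_force: 0.0
```

carry_out --moves "0 0 0 0 0 0 0.4;0 0 0 0 0 0 0.4"

```text
t: 30.5
tool_pos: [0.5094, 0.162, 0.1765]
tcp_rot: [-0.001, 0.452, 0.892, -0.001]
wrist_force: [0.2, 0.4, 0.3]
grip_width: 0.051
grip_force: 0.0
```

```bash
python3 - <<'E'
from h import *
to(.51,.157,.055,38.3)
d=arm.get_image("top")
p=atz(d,110+285/5,105+410/5,.045)-[.51,.1565,0];print("mark ang",np.degrees(np.arctan2(p[1],p[0])),np.hypot(*p[:2]))
E
```

```text
pos [0.5094 0.162  0.1765] yaw 36.3 q7 0.39 t 30.5
turn [-0.002 -0.    -0.035] or [-0.     0.004  3.107] shift [-0.0044 -0.0022  0.1215]
mark ang 129.4369232700533 0.12430176541601408
```

carry_out --moves "0 0 -0.035 -0.004 -0.002 0 0.4;0 0 -0.035 -0.004 -0.002 0.03 0.4;0 0 -0.035 -0.004 -0.002 0.07 0.4;0 0 -0.035 -0.004 -0.002 0.105 0.4;0 0 -0.035 -0.004 -0.002 0.12 0.4;0 0 -0.035 -0.004 -0.002 0.12 0.4;0 0 -0.035 -0.004 -0.002 0.12 1;0 0 -0.035 -0.004 -0.002 0.12 1" --squeeze 30

```text
t: 31.35
tool_pos: [0.511, 0.1579, 0.058]
tcp_rot: [0.0, 0.434, 0.901, -0.0]
wrist_force: [0.1, 0.7, -0.3]
grip_width: 0.0235
grip_force: 0.0
```

carry_out --moves "0 0 0 0 0 0 1;0 0 0 0 0 0 1"

```text
t: 31.55
tool_pos: [0.5122, 0.1588, 0.0583]
tcp_rot: [0.001, 0.434, 0.901, 0.001]
wrist_force: [5.2, 2.8, 0.7]
grip_width: 0.0133
grip_force: 29.4
```

```bash
python3 - <<'E'
from h import *
to(.51,.157,.055,-6.2); s=arm.state();print(s["wrist_force"],s["wrist_torque"])
E
```

```text
pos [0.5122 0.1588 0.0583] yaw 38.6 q7 0.51 t 31.55
turn [ 0.003 -0.     0.782] or [ 0.     0.003 -2.36 ] shift [-0.     -0.0028  0.0033]
[5.18417789 2.84040557 0.69818073] [ 0.3952096  -0.87242179 -0.05097645]
```

carry_out --moves "0 0 0.03 0 0 0 1;0 0 0.08 0 0 0 1;0 0 0.14 0 0 0 1;0 0 0.2 0 0 0 1;0 0 0.26 0 0 0 1;0 0 0.32 0 0 0 1;0 0 0.38 0 0 0 1;0 0 0.42 0 0 0 1"

```text
t: 32.35
tool_pos: [0.5118, 0.1586, 0.0583]
tcp_rot: [0.001, 0.613, 0.79, 0.001]
wrist_force: [4.1, 1.2, 2.9]
grip_width: 0.0131
grip_force: 30.5
```

carry_out --moves "0 0 0.05 0 0 0 1;0 0 0.11 0 0 0 1;0 0 0.17 0 0 0 1;0 0 0.23 0 0 0 1;0 0 0.29 0 0 0 1;0 0 0.34 0 0 0 1;0 0 0.36 0 0 0 1;0 0 0.36 0 0 0 1"

```text
t: 33.15
tool_pos: [0.5115, 0.1586, 0.0583]
tcp_rot: [0.0, 0.744, 0.668, 0.001]
wrist_force: [1.0, 0.9, 6.0]
grip_width: 0.0134
grip_force: 30.2
```

```bash
python3 - <<'E'
from h import *
to(.51,.157,.055,-6.2); s=arm.state();print(s["wrist_force"],s["wrist_torque"])
d=shot("top","t6.png",(120,120,245,215),6)
p=atz(d,120+285/6,120+225/6,.045)
E
```

```text
pos [0.5115 0.1586 0.0583] yaw -6.1 q7 -0.2 t 33.15
turn [ 0.001 -0.001  0.001] or [ 1.00e-03  2.00e-03 -3.14e+00] shift [-0.0018 -0.0013  0.0033]
[1.03179933 0.9304397  5.98300935] [ 0.21596553 -0.12535152 -0.09384951]
```

View pics/t6.png

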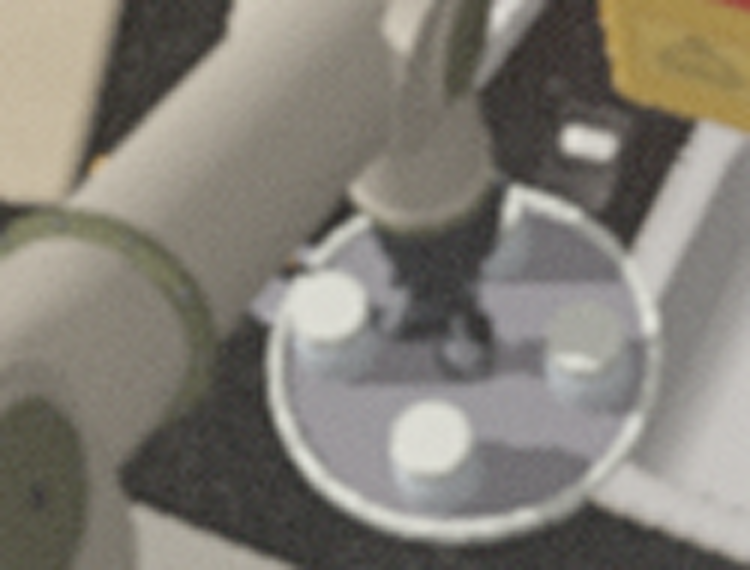

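The disc has turned, all four jars are still standing ((330,300), (432,440), (585,340), and one behind the wrist), and the gripper is on the knob.

carry_out --moves "0 0 0 0 0 0 0.4;0 0 0 0 0 0 0.4;0 0 0 0 0 0 0.4;0 0 0 0 0 -0.03 0.4;0 0 0 0 0 -0.07 0.4;0 0 0 0 0 -0.11 0.4;0 0 0 0 0 -0.14 0.4;0 0 0 0 0 -0.14 0.4"

```text
t: 34.0
tool_pos: [0.5126, 0.1581, 0.2008]
tcp_rot: [0.001, 0.744, 0.668, 0.002]
wrist_force: [0.8, -0.2, -0.1]
grip_width: 0.0513
grip_force: 0.0
```

```bash
python3 - <<'E'
from h import *
to(.534,.387,.19,84)
E
```

```text
pos [0.5126 0.1581 0.2008] yaw -6.1 q7 -0.3 t 34.0
turn [ 1.000e-03 -5.000e-03  1.569e+00] or [ 5.000e-03  1.000e-03 -1.573e+00] shift [ 0.2299 -0.0032  0.0113]
```

carry_out --moves "0 0 -0.14 0.03 0 0 0.4;0 0 -0.28 0.06 0 0 0.4;0 0 -0.42 0.09 0 0 0.4;0 0 -0.56 0.12 0 0 0.4;0 0 -0.7 0.15 0 0 0.4;0 0 -0.84 0.18 0 0 0.4;0 0 -0.98 0.21 -0.002 0 0.4;0 0 -1.12 0.23 -0.003 0 0.4"

```text
t: 34.8
tool_pos: [0.5306, 0.3892, 0.1944]
tcp_rot: [-0.002, 0.271, 0.962, -0.002]
wrist_force: [-0.6, 0.5, 0.4]
grip_width: 0.0511
grip_force: 0.0
```

carry_out --moves "0 0 -0.14 0 0 0 0.4;0 0 -0.28 0 0 0 0.4;0 0 -0.42 0 0 0 0.4;0 0 -0.45 0 0 0 0.4;0 0 -0.45 0 0 0 0.4"

```text
t: 35.3
tool_pos: [0.5315, 0.3865, 0.1953]
tcp_rot: [-0.002, 0.055, 0.998, -0.001]
wrist_force: [-0.1, -0.6, 0.2]
grip_width: 0.0512
grip_force: 0.0
```

```bash
python3 - <<'E'
from h import *
to(.534,.387,.056,84)
d=shot("side","s6.png",(130,80,280,195),5)
disc(d);disc(shot("top"))
P=cloud(d);w=P[80:130,150:220].reshape(-1,3);w=w[(abs(w[:,2]-.11)<.005)&(abs(w[:,1]-.39)<.06)&(w[:,0]<.56)&(w[:,0]>.45)]
m=w[:,:2].mean(0);V=np.linalg.svd(w[:,:2]-m)[2][0];print("lever",len(w),m,np.degrees(np.arctan2(V[1],V[0])),w.min(0),w.max(0))
E
```

```text
pos [0.5315 0.3865 0.1953] yaw 83.7 q7 0.92 t 35.3
turn [-0.002 -0.003 -0.005] or [-0.005  0.004  3.136] shift [-0.0028  0.0011  0.1393]
ondisc [0.484 0.239 0.099] [0.048 0.048 0.014] r 0.086
ondisc [0.591 0.179 0.099] [0.047 0.05  0.013] r 0.084
ondisc [0.426 0.136 0.098] [0.049 0.052 0.012] r 0.087
ondisc [0.53  0.077 0.099] [0.048 0.05  0.012] r 0.082
ondisc [0.593 0.182 0.1  ] [0.051 0.051 0.016] r 0.087
ondisc [0.484 0.242 0.1  ] [0.052 0.05  0.016] r 0.089
ondisc [0.531 0.077 0.1  ] [0.049 0.049 0.015] r 0.082
ondisc [0.428 0.137 0.1  ] [0.051 0.049 0.016] r 0.085
lever 71 [0.50727251 0.38710358] 173.62683687942567 [0.46111026 0.37698406 0.10516843] [0.55281301 0.40072091 0.11489281]
```

View pics/s6.png

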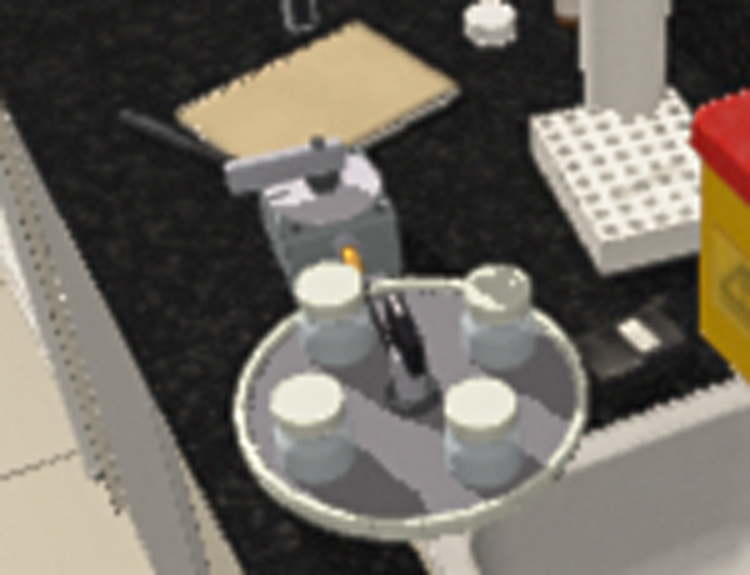

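The lever is shut at about 174°, all four jars stand on the disc, and the mark line ((372,295) to (392,345)) points toward the nozzle at (350,258).

```bash
python3 - <<'E'
from h import *
d=arm.get_image("side");c=np.array([.5115,.158])
for u,v in((373,295),(382,318),(390,340)):
    p=atz(d,130+u/5,80+v/5,.04)[:2]-c;print(np.degrees(np.arctan2(p[1],p[0])),np.hypot(*p))
p=atz(d,130+352/5,80+262/5,.05)[:2]-c;print("nozzle",np.degrees(np.arctan2(p[1],p[0])),np.hypot(*p))
# black line pixels on disc between r=40..118
P=cloud(d);q=P[...,:2]-c;r=np.hypot(q[...,0],q[...,1]);a=np.degrees(np.arctan2(q[...,1],q[...,0]))
m=(abs(P[...,2]-.04)<.008)&(r>.06)&(r<.116)&(abs(a-84)<14);g=d["frame"].mean(-1)
print(m.sum(),[(k,g[m&(abs(a-k)<1)].mean().round()) for k in range(72,98,2) if (m&(abs(a-k)<1)).any()])
E
```

```text
81.01762740976405 0.12173408181682069
80.95101245291065 0.09366890495558548
81.2118473292605 0.06761144490601419
nozzle 84.01245931337452 0.15366298936286807
35 [(78, np.float64(100.0)), (80, np.float64(130.0)), (82, np.float64(99.0)), (84, np.float64(64.0)), (86, np.float64(67.0)), (88, np.float64(76.0)), (90, np.float64(85.0)), (92, np.float64(92.0)), (94, np.float64(95.0)), (96, np.float64(99.0))]
```

carry_out --moves "0 0 0 -0.003 0.001 0 0.4;0 0 0 -0.003 0.001 0.04 0.4;0 0 0 -0.003 0.001 0.08 0.4;0 0 0 -0.003 0.001 0.115 0.4;0 0 0 -0.003 0.001 0.138 0.4;0 0 0 -0.003 0.001 0.138 0.4;0 0 0 -0.003 0.001 0.138 1;0 0 0 -0.003 0.001 0.138 1"

```text
t: 36.25
tool_pos: [0.5358, 0.3881, 0.0603]
tcp_rot: [0.0, 0.054, 0.999, 0.0]
wrist_force: [0.2, 0.1, 0.4]
grip_width: 0.023
grip_force: 0.0
```

carry_out --moves "0 0 0 0 0 0 1;0 0 0 0 0 0 1"

```text
t: 36.45
tool_pos: [0.5356, 0.3861, 0.0605]
tcp_rot: [-0.0, 0.054, 0.999, -0.001]
wrist_force: [-3.2, -5.4, 5.9]
grip_width: 0.0116
grip_force: 32.4
```

```bash
python3 - <<'E'
from h import *
to(.534,.387,.056,38.7); s=arm.state();print(s["wrist_force"],s["wrist_torque"],s["grip_width"])
E
```

```text
pos [0.5356 0.3861 0.0605] yaw 83.8 q7 0.96 t 36.45
turn [-0.002  0.     0.787] or [-0.000e+00 -2.000e-03 -2.355e+00] shift [0.0017 0.0007 0.0045]
[-3.22359954 -5.42915457  5.86981153] [-1.16949336  0.63612536  0.0481907 ] 0.011575700787331325
```

carry_out --moves "0 0 0.1 0 0 0 1;0 0 0.2 0 0 0 1;0 0 0.3 0 0 0 1;0 0 0.4 0 0 0 1;0 0 0.5 0 0 0 1;0 0 0.6 0 0 0 1;0 0 0.7 0 0 0 1;0 0 0.785 0 0 0 1"

```text
t: 37.25
tool_pos: [0.5358, 0.3864, 0.0605]
tcp_rot: [0.0, 0.434, 0.901, -0.0]
wrist_force: [-1.5, -4.6, 5.4]
grip_width: 0.0112
grip_force: 32.3
```

carry_out --moves "0 0 0 0 0 0 1;0 0 0 0 0 0 1"

```text
t: 37.45
tool_pos: [0.5358, 0.3864, 0.0605]
tcp_rot: [0.0, 0.432, 0.902, -0.0]
wrist_force: [-2.5, -4.3, 5.3]
grip_width: 0.011
grip_force: 32.3
```

```bash
python3 - <<'E'
from h import *
to(.534,.387,.056,38.8); s=arm.state();print(s["wrist_force"],s["wrist_torque"],s["grip_width"])
E
```

```text
pos [0.5358 0.3864 0.0605] yaw 38.8 q7 0.25 t 37.45
turn [-0.001  0.001 -0.   ] or [1.000e-03 1.000e-03 3.141e+00] shift [ 0.0015 -0.001   0.0045]
[-2.46816047 -4.31560659  5.33303919] [-1.05095118  0.43841801 -0.10758417] 0.011049538354823207
```

Release, rise, and back off for a check.

carry_out --moves "0 0 0 0 0 0 0.4;0 0 0 0 0 0 0.4;0 0 0 0 0 0 0.4;0 0 0 0 0 -0.03 0.4;0 0 0 0 0 -0.08 0.4;0 0 0 0 0 -0.13 0.4;0 0 0 0 0 -0.17 0.4;0 0 0 0.02 0.02 -0.17 0.4"

```text
t: 38.25
tool_pos: [0.5424, 0.4131, 0.2375]
tcp_rot: [0.003, 0.434, 0.901, 0.004]
wrist_force: [1.5, 0.4, 0.6]
grip_width: 0.0514
grip_force: 0.0
```

carry_out --moves "0 0 0 -0.01 0.03 0 0.4;0 0 0 -0.02 0.06 0 0.4;0 0 0 -0.03 0.09 0 0.4;0 0 0 -0.03 0.09 0 0.4;0 0 0 -0.03 0.09 0 0.4"

```text
t: 38.75
tool_pos: [0.6273, 0.4484, 0.2261]
tcp_rot: [-0.001, 0.432, 0.902, -0.002]
wrist_force: [-0.6, -0.0, -0.6]
grip_width: 0.0512
grip_force: 0.0
```

```bash
python3 - <<'E'
from h import *
d=shot("side","s7.png",(165,90,255,170),8);print(arm.state()["tool_pos"]);disc(d)
P=cloud(d);w=P[80:130,150:220].reshape(-1,3);w=w[(abs(w[:,2]-.11)<.006)&(abs(w[:,1]-.4)<.07)&(w[:,0]<.58)&(w[:,0]>.45)]
m=w[:,:2].mean(0);V=np.linalg.svd(w[:,:2]-m)[2][0];print("lever",len(w),m,np.degrees(np.arctan2(V[1],V[0])),w.min(0),w.max(0))
for k in range(78,92,2):
    X=np.array([.5115+.12*np.cos(np.radians(k)),.158+.12*np.sin(np.radians(k)),.046]);q=d["intrinsics"]@(d["R"]@X+d["t"]);X[:2]+=(X[:2]-[.5115,.158])*(-.5);X[2]=.04;r=d["intrinsics"]@(d["R"]@X+d["t"]);print(k,((q[:2]/q[2]-(165,90))*8).round(),((r[:2]/r[2]-(165,90))*8).round())
E
```

```text
[0.62677241 0.44859899 0.22753725]
ondisc [0.483 0.238 0.099] [0.047 0.053 0.013] r 0.086
ondisc [0.592 0.178 0.099] [0.049 0.053 0.014] r 0.085
ondisc [0.426 0.134 0.099] [0.047 0.052 0.013] r 0.087
ondisc [0.53  0.077 0.099] [0.049 0.05  0.014] r 0.082
lever 66 [0.51760488 0.40553172] -49.66131348244684 [0.48686628 0.36761193 0.10410927] [0.54937561 0.4418581  0.11574997]
78 [329. 382.] [355. 473.]
80 [321. 384.] [351. 474.]
82 [312. 386.] [346. 475.]
84 [304. 388.] [342. 476.]
86 [296. 390.] [338. 477.]
88 [288. 392.] [334. 478.]
90 [280. 395.] [330. 480.]
```

View pics/s7.png

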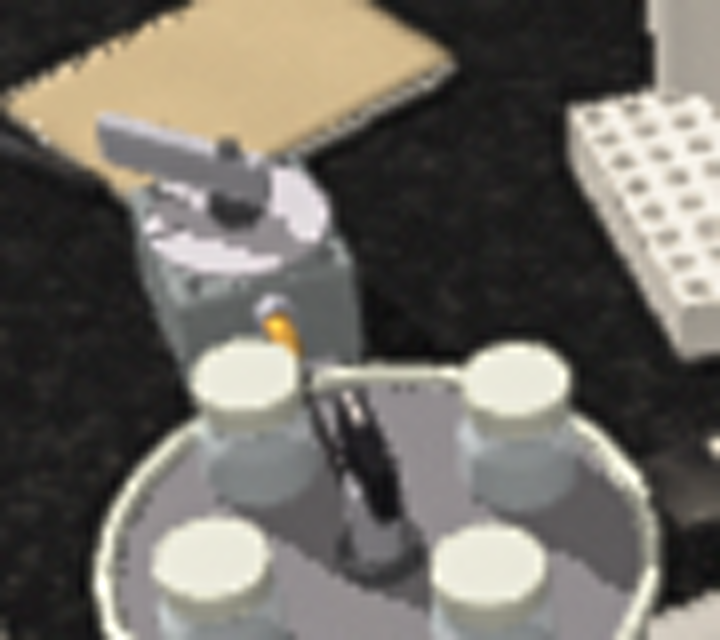

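The mark line runs from about (310,392) to (345,465), which puts it at 82–84° against the nozzle's 84°. The lever is at about 45°, and all four jars stand on the disc.

```bash
python3 -c "
from h import *
print(arm.sign_off())"
```

```text
the job is handed in; nothing more can be done
None
```

The job is handed in, with no verdict returned. By my last measurements, all four jars present stand on the turntable, the mark is within about 2° of the nozzle, the valve was shut first and is now at about 45°, and the robot is clear of everything.

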